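# Take the bore size of a slanted rotor sleeve with a telescoping gauge

## Task

Take the bore gauge from its rack and put it fully into the bore of the slanted steel sleeve, flange flat on the sleeve's mouth and plungers still drawn in. There press the red cap all the way down so that the plungers spring out against the bore, and let the cap come up again, which locks them; then draw the locked gauge out and hang it back upright in the rack, keeping the size it took. Leave the other things on the bench alone.

Things in the scene. Friction and masses are not known exactly. Their poses are not given: they have to be found in the camera images.
- gauge: Telescoping bore gauge, loose, about 0.4 kg, hanging upright by its flange in the rack at the start. Origin: centre of the flange's underside; z axis: up the handle. Steel flange 84 mm in diameter, z 0 to 6 mm; collar 32 mm in diameter to z 14; black handle to z 70; red cap 18 mm in diameter, z 70 to 84 when up. Below the flange: tapered pilot 46 mm in diameter to z -14, thin stem, head.
- cap (a joint): Travel of the red cap along the handle, m: 0 up (plungers locked), 0.006 fully down (plungers free). It is sprung: 2 N over the first millimetre, then about 10 N to the end of the travel, 11 N fully down; it comes up by itself when let go.
- sleeve: Steel sleeve fixed in a grey and blue block: tube 68 mm outside, straight 54 mm bore, 90 mm long. Origin: centre of its mouth, 113 mm above the bench; z axis: along the bore, out of the mouth, leaning 30 degrees from vertical roughly towards the robot. With the gauge home, both origins agree within the pilot's 4 mm of play, and the axes agree.
- block: The fixed block that carries the sleeve: grey base plate 150 x 130 x 12 mm with two blue cheeks. Origin: centre of the underside; the sleeve's mouth centre lies at (-15, 0, 113) mm in its frame.
- rack_hole (a point): Centre of the 62 mm round hole in the top face of the gauge's rack, 97 mm above the bench, the gauge's home: its flange rests on this face. The rack is fixed: blue plate 116 x 122 x 10 mm on two legs over a grey base; it is free below the hole.
- marker_blue: Blue-capped marker lying on the bench between rack and block, 132 mm long, 13 mm high; a bystander.
- glass_bottle: Clear glass bottle 86 mm in diameter, 170 mm high at the back; a bystander.
- tape_lab: Roll of tan tape 100 mm across, 25 mm high, lying behind the rack and block at the left; a bystander.
- gauge_grip (a point): Middle of the gauge's round black ribbed handle (24 mm in diameter, 56 mm long), on its axis 48 mm above the flange's underside and 36 mm below the top of the cap: grip here, fingers pointing down along the handle.
- gauge_head (a point): Middle of the gauge's dark head, on its axis 64 mm below the flange's underside; the head is 30 mm in diameter and ends 16 mm lower. Two round brass plungers stand out of it here along the gauge's +y and -y; drawn in, they span 40 mm over their tips.
- plunger_tip (a point): Outermost point of the brass plunger on the gauge's +y side. The span of the gauge is the distance between the two plunger tips: 40 mm drawn in (as at the start), 68 mm fully out, about 54 mm against the sleeve's bore. Light springs push both plungers out within half a second while the cap is pressed; a brake locks them where they are while the cap is up.
- plunger_b_tip (a point): Outermost point of the brass plunger on the gauge's -y side; each plunger moves on its own, up to 14 mm.
There are look-alikes about, which are no part of the job. Leave any purple look-alike of the gauge alone.

How it is judged:
By the outcome, as a careful person would: the job done as asked, in the order asked, and still so for the second after the job is handed in, with the robot touching nothing.
It also fails if it takes over 72 s, if anything falls off the work surface, if the arm or the gripper's body presses on something with over 40 N, if the wrist force passes 120 N, or if a joint passes its speed limit or range.

## Robot

A 7-joint arm with a two-finger parallel gripper is mounted at the origin on a cart in front of the work surface, level with it; the furniture and walls round the work are solid. World frame = base frame: x ahead of the robot, y to its left, z up, the work surface at z = 0. Lengths are in m, angles in rad, forces in N, time in s.
With the tool pointing down it reaches from about 0.425 to 0.875 m from the base axis. Payload 4.7 kg.
Tool frame: the origin (TCP) lies at the very end of the fingers, on their centre line; the grasp point (between the pads) lies 19 mm behind it; x points along the fingers, y is the direction in which the jaws open and shut, and the axes are right-handed (so a half turn about x gives the same grasp; the last joint's range is limited). The gripper opens to 87 mm and grips with 3 to 60 N. Pads are 19 mm wide; open, the fingers measure 117 mm over their backs; the gripper's body (75 mm by 190 mm) begins 51 mm behind the grasp point.
Start: joints at [1.223, 0.321, -0.07, 1.45, 0.023, 1.371, -0.057], TCP at [0.23, -0.608, 0.185] pointing down, gripper open.
Joint ranges: [-2.86, 2.86], [-0.3, 2.09], [-1.38, 1.24], [0.06, 2.45], [-1.56, 4.7], [0.09, 2.05], [-2.69, 2.69]. Speed limits (rad/s): [2.57, 2.57, 3.14, 3.14, 3.14, 3.14, 3.14].

## Interface

Orientations are given as a rotation vector (axis times angle).
In Python, from bench import ctrl gives the robot as it stands.
- The arm moves only by the tool step_arm, never from a script. Its argument "increments" is one flat list of numbers, 6 for each row, row after row: the shift along the tool's x, y, z in cm, then the turn, a rotation vector about the tool's x, y, z in rad. In form: [tx, ty, tz, ax, ay, az, tx, ty, tz, ax, ay, az, ...]. A call has 1 to 12 rows; each row shifts and turns the commanded pose from where the row before left it, along the tool's axes as they then stand; what a row does not reach is not made up. A row lasts 1/8 s, in which the tool goes at most 62.5 mm and 10.7 degrees, less where a joint would pass 70% of its speed; a pose out of reach is approached as far as the arm can. A call with a gripper value outside its range is refused whole. "fingers" is the opening in per cent of the stroke, from 0 (shut) to 100 (fully open), set as the call begins (left out, the last holds). The fingers move at their own pace and stop on an object; "force" is the grip in N (left out, the last holds). Time passes only in rows, so rows that do not move let the fingers close. It gives the time, the measured TCP pose, the force and the opening at its end, in the units of the state.
- ctrl.get_state(): the state, without advancing time (a new reading comes with each control period).
- ctrl.get_image(name): name is "scene" or "top"; returns the picture (420x560x3 uint8, red, green, blue); there is no depth.
- ctrl.camera_params(name): a dict with "vertical_fov" (degrees; the focal length in pixels is half the picture's height over the tangent of half this angle, whatever the lens; pixels are square), "cx", "cy" (the principal point, pixels), "R" (3x3) and "t" (3): a world point X has camera coordinates R X + t. Camera axes: x right, y down, z forward; pixel columns grow to the right and rows downward; lengths in m; the calibration is good to about 2 mm. A picture is of the moment at which its call begins. camera_params takes no time and is no camera call.
- ctrl.close_job(): hands the job in, once; it reports no verdict.
Trained networks look in the newest picture that a camera, given by its name, has taken for a name from the list of things; names that differ only in an ending like _2 or _b are one class to them, and where a whole thing is asked for, a point or a joint stands for the part that bears it (a point fixed in the world has none). Each returns a list of dicts, best first, with "score" (0 to 1); they miss things now and then, are a little off and sometimes report something else, mostly with a low value. They report only what shows in the picture. A call takes as long as a camera call. They do not tell look-alikes from the thing itself.
- ctrl.search_frame(camera, name): "xyz" ([x, y, z] in m, in the coordinates of the camera as it stood for that picture, good to about 4 mm: the middle of the surface that is visible of it).
- ctrl.silhouettes(camera, name): "pixels" (420x560 bool, what is visible of it).
- ctrl.spot_point(camera, name): "xyz" ([x, y, z] in m, in the coordinates of the camera as it stood for that picture, good to about 4 mm: a listed point, or the origin of a listed thing).
The state is a dict: "time": time; "joint_positions": joint angles; "qd": joint speeds; "joint_torque": joint torques, N m; "position": TCP position; "tool_rot": TCP orientation; "ft_force": force on the tool from outside, world axes, zero at the start; "torque": the same for the moment, N m; "grip_width": opening from 0.0 (shut) to 1.0 (fully open).
Only numpy, scipy, OpenCV 4.12 (cv2) and the standard library are available. Lean on these libraries where they do the work, as an engineer would, in place of code of your own. Each camera call takes 0.05 s, during which the arm holds its last target.

## Working session

There is one attempt and no reset: what is moved stays moved. The work goes in short steps, Python scripts to look and compute and a tool call to move; the robot and the scene stay as the last step left them, time stands still between calls to the robot, and variables do not carry over. Pictures are saved under pics/ and viewed, and the job is handed in when it is done.

Besides the shell and the picture viewer there is one more tool, called by a JSON object that holds its "name" and its "arguments". step_arm: Moves the arm, as the interface text tells. Its arguments: {"type":"object","properties":{"increments":{"type":"array","items":{"type":"number"}},"fingers":{"type":"number"},"force":{"type":"number"}},"required":["increments"]}

```bash
ls; mkdir -p pics; cat > h.py <<'E'
from bench import ctrl
import numpy as np, cv2
from scipy.spatial.transform import Rotation as Ro
def snap(n,f):
    im=np.array(ctrl.get_image(n)); cv2.imwrite(f'pics/{f}.png',im[:,:,::-1]); return im
def c2w(n,p):
    c=ctrl.camera_params(n); return np.array(c['R']).T@(np.array(p)-np.array(c['t']))
def w2p(n,X):
    c=ctrl.camera_params(n); q=np.array(c['R'])@np.array(X)+np.array(c['t']); f=210/np.tan(np.radians(c['vertical_fov'])/2)
    return np.array([c['cx']+f*q[0]/q[2],c['cy']+f*q[1]/q[2]])
def ray(n,uv):
    c=ctrl.camera_params(n); f=210/np.tan(np.radians(c['vertical_fov'])/2)
    R=np.array(c['R']); d=R.T@np.array([(uv[0]-c['cx'])/f,(uv[1]-c['cy'])/f,1]); return -R.T@np.array(c['t']),d
def atz(n,uv,z):
    o,d=ray(n,uv); return o+d*(z-o[2])/d[2]
E
python3 - <<'E'
from h import *
np.set_printoptions(precision=4,suppress=True)
for n in ['scene','top']:
    snap(n,n+'0'); c=ctrl.camera_params(n); print(n,c['vertical_fov'],c['cx'],c['cy'],np.array(c['R']),c['t'])
s=ctrl.get_state(); print(s)
for n in ['scene','top']:
    for k in ['gauge','gauge_grip','sleeve','rack_hole']:
        for r in ctrl.spot_point(n,k)[:3]: print(n,k,round(r['score'],2),c2w(n,r['xyz']),w2p(n,c2w(n,r['xyz'])))
E
```

```text
pics
scene 50.61392201344644 273.8546615553312 205.45766315560527 [[-0.6374 -0.7705  0.0025]
 [-0.5896  0.4856 -0.6454]
 [ 0.496  -0.4129 -0.7639]] [0.2794 0.4493 0.7178]
top 49.4046922145309 285.0833167095253 213.96236861733107 [[ 0.0524 -0.9986 -0.0063]
 [-0.9648 -0.049  -0.2584]
 [ 0.2577  0.0196 -0.966 ]] [-0.1241  0.5613  0.9159]
{'time': 0.1, 'joint_positions': array([ 1.2231,  0.3218, -0.0701,  1.4516,  0.0226,  1.3708, -0.0569]), 'qd': array([-0.0013, -0.001 , -0.0003, -0.0032, -0.0007,  0.0009,  0.0001]), 'joint_torque': array([ -0.0002, -49.2573,  -0.4058, -31.3398,  -0.0642,   0.0396,
         0.    ]), 'position': array([ 0.2298, -0.6074,  0.1838]), 'tool_rot': array([ 2.0244,  0.3721, -2.0253]), 'ft_force': array([ 0.3047, -0.3526,  0.4544]), 'torque': array([0.0566, 0.0209, 0.0028]), 'grip_width': 1.002414328819667}
scene gauge 0.86 [ 0.5026 -0.0155  0.0992] [259.6064 245.7781]
scene gauge 0.84 [ 0.3679 -0.1938  0.0807] [367.8419 247.1331]
scene gauge 0.55 [ 0.3542 -0.0546  0.0801] [323.6803 289.782 ]
scene gauge_grip 0.7 [ 0.3526 -0.0544  0.1333] [326.7688 275.9007]
scene gauge_grip 0.62 [ 0.5058 -0.0159  0.1485] [258.1884 229.9362]
scene gauge_grip 0.56 [ 0.3663 -0.192   0.1317] [372.0757 233.3257]
scene sleeve 0.84 [ 0.5333 -0.3127  0.1149] [352.2566 165.9313]
top gauge 0.92 [ 0.3556 -0.0571  0.0807] [260.9885 312.407 ]
top gauge 0.73 [ 0.365  -0.1944  0.0812] [328.6836 311.251 ]
top gauge 0.7 [ 0.5083 -0.0152  0.0959] [245.4085 236.4081]
top gauge_grip 0.66 [ 0.5098 -0.0202  0.1485] [245.5658 230.1838]
top gauge_grip 0.64 [ 0.3602 -0.0555  0.1287] [258.9313 308.6989]
top gauge_grip 0.58 [ 0.3649 -0.1891  0.1242] [327.8921 310.0373]
top sleeve 0.96 [ 0.5316 -0.308   0.1105] [387.3531 230.9588]
```

```bash
python3 - <<'E'
import cv2
a=cv2.imread('pics/scene0.png');b=cv2.imread('pics/top0.png')
cv2.imwrite('pics/s0c.png',cv2.resize(a[100:340,190:470],None,fx=2.5,fy=2.5,interpolation=3))
cv2.imwrite('pics/t0c.png',cv2.resize(b[150:350,180:440],None,fx=3,fy=3,interpolation=3))
E
```

```text
(no output)
```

View pics/scene0.png

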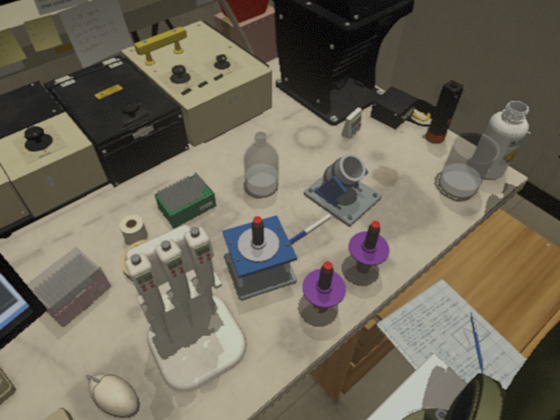

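View pics/top0.png

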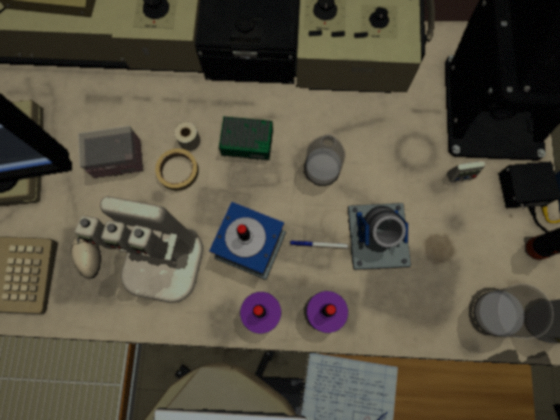

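View pics/s0c.png

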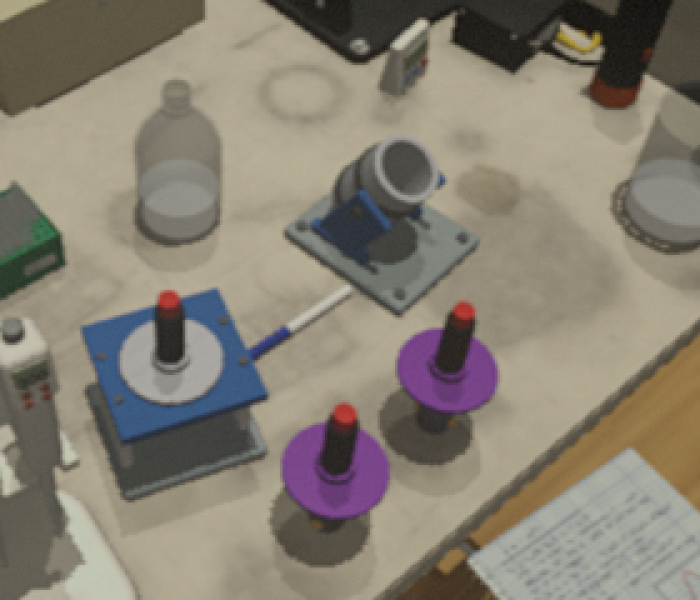

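View pics/t0c.png

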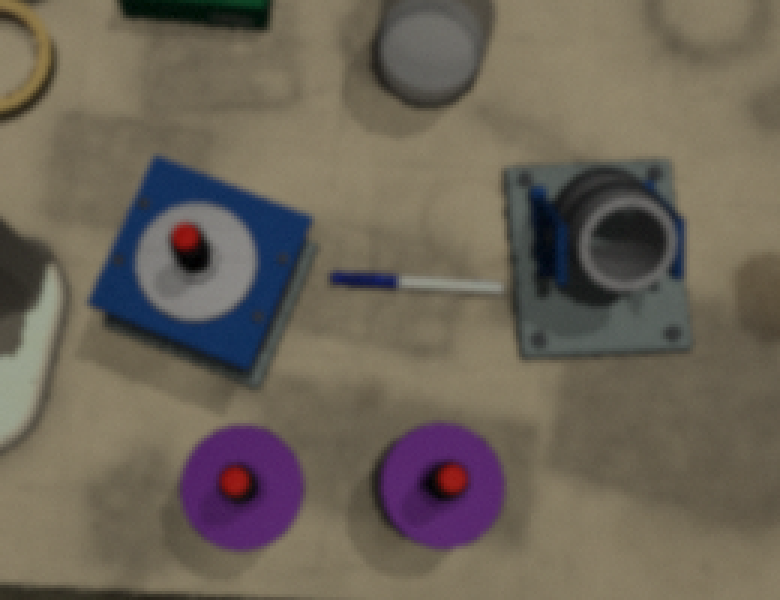

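The real gauge is the steel-flanged one in the blue rack, at top (245,236) and scene (259,246). The two purple-flanged ones, at top (260,312) and (328,311), are the look-alikes I must leave alone. The crops confirm this. Next I'll measure the flange and sleeve more precisely.

```bash
python3 - <<'E'
from h import *
np.set_printoptions(precision=4,suppress=True)
R=Ro.from_rotvec(ctrl.get_state()['tool_rot']).as_matrix(); print(R)
for n in ['scene','top']:
    print(n)
    for k in ['gauge_head','rack_hole','sleeve','block','gauge']:
        for r in ctrl.spot_point(n,k)[:3]: 
            print(k,round(r['score'],2),c2w(n,r['xyz']))
    im=cv2.imread(f'pics/{n}0.png')
    # gauge mask -> bright grey flange
    hsv=cv2.cvtColor(im,cv2.COLOR_BGR2HSV)
    for r in ctrl.silhouettes(n,'gauge')[:3]:
        m=np.array(r['pixels']); ys,xs=np.nonzero(m); print('gsil',r['score'],xs.mean(),ys.mean(),m.sum(),xs.min(),xs.max(),ys.min(),ys.max())
    for k in ['sleeve','block']:
      for r in ctrl.silhouettes(n,k)[:1]:
        m=np.array(r['pixels']); ys,xs=np.nonzero(m); print(k,r['score'],xs.mean(),ys.mean(),m.sum(),xs.min(),xs.max(),ys.min(),ys.max())
        cv2.imwrite(f'pics/m_{n}_{k}.png',m.astype(np.uint8)*255)
    x,y=(259,245) if n=='scene' else (240,237)
    c=im[y-40:y+40,x-40:x+40]; cv2.imwrite(f'pics/gz_{n}.png',cv2.resize(c,None,fx=7,fy=7,interpolation=0))
    x,y=(348,180) if n=='scene' else (380,235)
    c=im[y-40:y+40,x-40:x+40]; cv2.imwrite(f'pics/sz_{n}.png',cv2.resize(c,None,fx=7,fy=7,interpolation=0))
E
python3 - <<'E'
import cv2,numpy as np
a=[cv2.imread(f'pics/{k}.png') for k in ['gz_scene','gz_top','sz_scene','sz_top']]
cv2.imwrite('pics/mz.png',cv2.resize(np.vstack([np.hstack(a[:2]),np.hstack(a[2:])]),(600,600),interpolation=3))
E
```

```text
[[-0.      0.354  -0.9352]
 [-0.0001 -0.9352 -0.354 ]
 [-1.      0.0001  0.0001]]
scene
gauge_head 0.77 [ 0.355  -0.0588  0.0128]
gauge_head 0.71 [ 0.364  -0.1915  0.0157]
sleeve 0.84 [ 0.5333 -0.3127  0.1149]
block 0.97 [ 0.5473 -0.3073  0.0038]
gauge 0.86 [ 0.5026 -0.0155  0.0992]
gauge 0.84 [ 0.3679 -0.1938  0.0807]
gauge 0.55 [ 0.3542 -0.0546  0.0801]
gsil 0.85 257.5973207249803 242.10244286840032 1269 236 278 216 261
gsil 0.74 368.22826855123674 247.5851590106007 1415 348 388 220 273
gsil 0.68 323.2965382103201 287.643370346179 1531 302 345 261 312
sleeve 0.86 345.5480868665977 170.26266804550156 967 322 365 154 188
block 0.69 343.414674091058 189.3370455289879 3053 304 379 154 224
top
sleeve 0.96 [ 0.5316 -0.308   0.1105]
block 0.85 [ 0.5457 -0.3083  0.0011]
gauge 0.92 [ 0.3556 -0.0571  0.0807]
gauge 0.73 [ 0.365  -0.1944  0.0812]
gauge 0.7 [ 0.5083 -0.0152  0.0959]
gsil 0.91 260.82874162323156 311.99180938198066 1343 241 281 292 333
gsil 0.64 245.1861743912019 236.34878240377063 1273 225 265 217 256
gsil 0.56 327.39787985865723 311.2409893992933 1415 307 348 290 332
sleeve 0.96 386.0344827586207 224.93722369584438 1131 366 405 204 246
block 0.83 379.1016446481531 235.47991372337557 3709 349 410 202 268
```

View pics/mz.png

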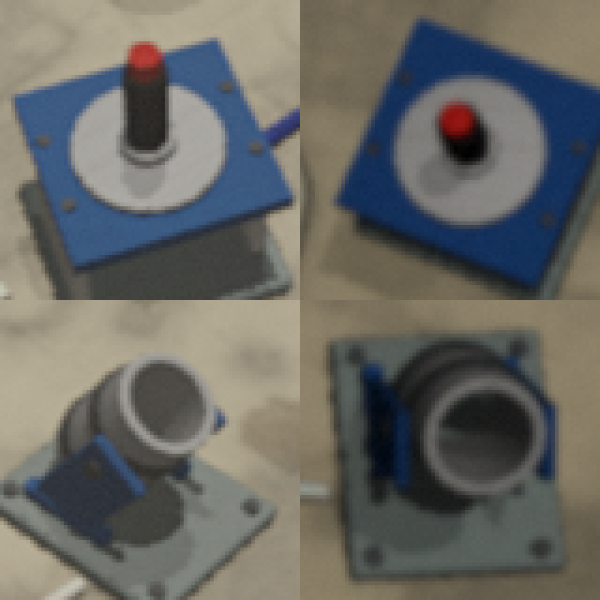

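```bash
cat > fit.py <<'E'
from h import *
from scipy.optimize import minimize
from scipy.ndimage import map_coordinates
np.set_printoptions(precision=4,suppress=True)
def proj(n,X):
    c=ctrl.camera_params(n); q=X@np.array(c['R']).T+np.array(c['t']); f=210/np.tan(np.radians(c['vertical_fov'])/2)
    return np.c_[c['cx']+f*q[:,0]/q[:,2],c['cy']+f*q[:,1]/q[:,2]]
def circ(c,ax,r):
    ax=ax/np.linalg.norm(ax); u=np.cross(ax,[0,1,0.]); u/=np.linalg.norm(u); v=np.cross(ax,u)
    t=np.linspace(0,2*np.pi,120,endpoint=False)[:,None]; return c+r*(np.cos(t)*u+np.sin(t)*v)
def samp(ch,p): return map_coordinates(ch,[p[:,1],p[:,0]],order=1)
def edge(n,ch,c,ax,r,d=.002):
    return (samp(ch,proj(n,circ(c,ax,r-d)))-samp(ch,proj(n,circ(c,ax,r+d)))).mean()
def best(f,x0,sp):
    g=minimize(lambda x:-f(x),x0,method='Nelder-Mead',options=dict(initial_simplex=np.vstack([x0]+[np.array(x0)+np.eye(len(x0))[i]*sp[i] for i in range(len(x0))]),xatol=1e-5,fatol=1e-4)); return g.x,-g.fun
E
python3 - <<'E'
from fit import *
I={n:cv2.GaussianBlur(cv2.imread(f'pics/{n}0.png'),(3,3),0).astype(float) for n in ['scene','top']}
red={n:I[n][:,:,2] for n in I}; gr={n:I[n].mean(2) for n in I}
for ns in (['scene'],['top'],['scene','top']):
    f=lambda x:sum(edge(n,red[n],np.array([x[0],x[1],.103]),np.array([0,0,1.]),.042) for n in ns)
    print('flange',ns,best(f,[.505,-.016],[.006,.006]))
for ns in (['scene'],['top'],['scene','top']):
    def f(x,z=.113):
        a=x[2]; ax=np.array([-.5*np.cos(a),-.5*np.sin(a),.866]); c=np.array([x[0],x[1],z])
        return sum(edge(n,gr[n],c,ax,.034)-edge(n,gr[n],c,ax,.027) for n in ns)
    for a0 in (-.2,0.1): print('mouth',ns,best(f,[.532,-.31,a0],[.006,.006,.1]))
# plate corners/yaw: rectangle fit at z=.012
for ns in (['scene'],['top'],['scene','top']):
    def f(x):
        cs,sn=np.cos(x[2]),np.sin(x[2]); t=np.linspace(-.95,.95,40); s=0
        for n in ns:
            for k in (-1,1):
                for L,W,sw in((.075,.065,0),(.065,.075,1)):
                    v=[]
                    for d in (-.003,.003):
                        p=np.c_[np.full(40,k*(L+d)),t*W]
                        if sw:p=p[:,::-1]
                        X=np.c_[x[0]+cs*p[:,0]-sn*p[:,1],x[1]+sn*p[:,0]+cs*p[:,1],np.full(40,.012)]
                        v.append(samp(I[n][:,:,2]-I[n][:,:,0],proj(n,X)))
                    s+=(v[1]-v[0]).mean()
        return s
    print('plate',ns,best(f,[.546,-.308,-.05],[.006,.006,.1]))
E
```

```text
flange ['scene'] (array([ 0.5075, -0.0155]), np.float64(57.08394985017207))
flange ['top'] (array([ 0.5065, -0.015 ]), np.float64(56.65757843889029))
flange ['scene', 'top'] (array([ 0.507 , -0.0152]), np.float64(112.91507458640191))
mouth ['scene'] (array([ 0.533 , -0.313 ,  0.0729]), np.float64(51.26814960909837))
mouth ['scene'] (array([ 0.533 , -0.313 ,  0.0729]), np.float64(51.26814903961301))
mouth ['top'] (array([ 0.5312, -0.3105,  0.1854]), np.float64(57.47516793932432))
mouth ['top'] (array([ 0.5312, -0.3105,  0.1854]), np.float64(57.475167398094364))Traceback (most recent call last):
  File "<stdin>", line 11, in <module>
  File "fit.py", line 15, in best
    g=minimize(lambda x:-f(x),x0,method='Nelder-Mead',options=dict(initial_simplex=np.vstack([x0]+[np.array(x0)+np.eye(len(x0))[i]*sp[i] for i in range(len(x0))]),xatol=1e-5,fatol=1e-4)); return g.x,-g.fun
    res = _minimize_neldermead(fun, x0, args, callback, bounds=bounds,
                               **options)
    fxc = func(xc)
    fx = function(np.copy(x), *(wrapper_args + args))
  File "fit.py", line 15, in <lambda>
    g=minimize(lambda x:-f(x),x0,method='Nelder-Mead',options=dict(initial_simplex=np.vstack([x0]+[np.array(x0)+np.eye(len(x0))[i]*sp[i] for i in range(len(x0))]),xatol=1e-5,fatol=1e-4)); return g.x,-g.fun
                         ~^^^
  File "<stdin>", line 10, in f
  File "<stdin>", line 10, in <genexpr>
  File "fit.py", line 13, in edge
    return (samp(ch,proj(n,circ(c,ax,r-d)))-samp(ch,proj(n,circ(c,ax,r+d)))).mean()
                                                    ~~~~^^^^^^^^^^^^^^^^^^
  File "fit.py", line 6, in proj
    c=ctrl.camera_params(n); q=X@np.array(c['R']).T+np.array(c['t']); f=210/np.tan(np.radians(c['vertical_fov'])/2)
ValueError: time passes only in moves, steps and waits
```

```bash
python3 - <<'E'
s=open('h.py').read().replace("import numpy as np, cv2","import numpy as np, cv2\n_C={}\ndef cp(n):\n    if n not in _C: _C[n]=ctrl.camera_params(n)\n    return _C[n]").replace("c=ctrl.camera_params(n)","c=cp(n)")
open('h.py','w').write(s)
s=open('fit.py').read().replace("ctrl.camera_params(n)","cp(n)");open('fit.py','w').write(s)
E
python3 - <<'E'
from fit import *
I={n:cv2.GaussianBlur(cv2.imread(f'pics/{n}0.png'),(3,3),0).astype(float) for n in ['scene','top']}
red={n:I[n][:,:,2] for n in I}; gr={n:I[n].mean(2) for n in I}
for ns in (['scene','top'],):
    def f(x,z=.113):
        a=x[2]; ax=np.array([-.5*np.cos(a),-.5*np.sin(a),.866]); c=np.array([x[0],x[1],z])
        return sum(edge(n,gr[n],c,ax,.034)-edge(n,gr[n],c,ax,.027) for n in ns)
    for a0 in (-.2,0.1): print('mouth',ns,best(f,[.532,-.31,a0],[.006,.006,.1]))
for ns in (['scene'],['top'],['scene','top']):
    def f(x):
        cs,sn=np.cos(x[2]),np.sin(x[2]); t=np.linspace(-.95,.95,40); s=0
        for n in ns:
            for k in (-1,1):
                for L,W,sw in((.075,.065,0),(.065,.075,1)):
                    v=[]
                    for d in (-.003,.003):
                        p=np.c_[np.full(40,k*(L+d)),t*W]
                        if sw:p=p[:,::-1]
                        X=np.c_[x[0]+cs*p[:,0]-sn*p[:,1],x[1]+sn*p[:,0]+cs*p[:,1],np.full(40,.012)]
                        v.append(samp(I[n][:,:,2]-I[n][:,:,0],proj(n,X)))
                    s+=(v[1]-v[0]).mean()
        return s
    r=best(f,[.546,-.308,.05],[.006,.006,.1]); x=r[0]
    print('plate',ns,r,'mouth',x[0]-.015*np.cos(x[2]),x[1]-.015*np.sin(x[2]))
def cyl(n,x0): pass
# cap top centre (red)
for n in I:
    b=I[n]; m=((b[:,:,2]>120)&(b[:,:,1]<80)&(b[:,:,0]<90)).astype(np.uint8)
    for s in cv2.connectedComponentsWithStats(m)[2][1:]: 
        if s[4]>20: print(n,s)
print(w2p('top',[.507,-.0152,.181]),w2p('scene',[.507,-.0152,.181]),w2p('top',[.507,-.0152,.174]),w2p('scene',[.507,-.0152,.174]))
E
```

```text
mouth ['scene', 'top'] (array([ 0.5316, -0.3112,  0.1464]), np.float64(101.88103143769223))
mouth ['scene', 'top'] (array([ 0.5316, -0.3112,  0.1464]), np.float64(101.88103127812045))
plate ['scene'] (array([ 0.5437, -0.3059,  0.114 ]), np.float64(55.92862528008165)) mouth 0.5287649292911099 -0.30757725270885183
plate ['top'] (array([ 0.544 , -0.309 ,  0.0982]), np.float64(91.8706075996705)) mouth 0.5290891605865877 -0.31051785962558504
plate ['scene', 'top'] (array([ 0.5439, -0.3084,  0.102 ]), np.float64(143.0707796130901)) mouth 0.5289596805491288 -0.3098842898278608
scene [254 217   8   6  37]
scene [371 221   8   7  39]
scene [323 262  10   8  52]
top [238 224   7   8  42]
top [255 307   7   7  39]
top [327 306   8   7  42]
[241.3293 227.6691] [257.0842 219.3607] [241.689  228.5038] [257.1813 221.6536]
```

{"name": "step_arm", "arguments": {"increments": [-4,0,0,0.131,0,0,-4,0,0,0.131,0,0,0,-5,-3,0,0,0,0,-5,-3,0,0,0,0,-5,-3,0,0,0,0,-5,-3,0,0,0,0,-5,-3,0,0,0,0,-5,-3,0,0,0,0,-5,-3,0,0,0,0,-5,-3,0,0,0,0,-5,-3,0,0,0,0,-5,-3,0,0,0], "fingers": 100}}

```text
time: 2.8
position: [0.4793, -0.0788, 0.2652]
tool_rot: [2.171, 0.107, -2.169]
ft_force: [0.9, -0.4, -0.8]
grip_width: 0.999
```

```bash
cat >> h.py <<'E'
def delta(pos,R=None):
    s=ctrl.get_state(); R0=Ro.from_rotvec(s['tool_rot']).as_matrix(); p=np.array(s['position'])
    print('t',round(s['time'],2),'pos',p.round(4),'F',np.round(s['ft_force'],1),'g',round(s['grip_width'],3),'q',np.round(s['joint_positions'],2))
    print('d tool cm',(R0.T@(np.array(pos)-p)*100).round(2), 'rot',Ro.from_matrix(R0.T@R).as_rotvec().round(4) if R is not None else '')
def Rt(a,tilt):
    x=np.array([np.sin(tilt)*np.cos(a),np.sin(tilt)*np.sin(a),-np.cos(tilt)]); y=np.array([np.sin(a),-np.cos(a),0]); return np.c_[x,y,np.cross(x,y)]
E
python3 -c "
from h import *
delta([.507,-.0152,.126],Rt(.1,0))"
```

```text
t 2.8 pos [ 0.4793 -0.0788  0.2652] F [ 0.9 -0.4 -0.8] g 0.999 q [ 0.69 -0.04 -0.55  1.7  -0.02  1.48 -1.34]
d tool cm [13.92 -6.07 -3.37] rot [-0.0005 -0.0009 -0.001 ]
```

{"name": "step_arm", "arguments": {"increments": [0,-3,-1.7,0,0,0,0,-3.07,-1.67,0,0,0,1,0,0,0,0,0,2,0,0,0,0,0,0,0,0,0,0,0]}}

```text
time: 3.42
position: [0.5048, -0.0179, 0.2332]
tool_rot: [2.167, 0.107, -2.175]
ft_force: [-0.4, 0.4, 0.1]
grip_width: 1.005
```

```bash
python3 -c "
from h import *
delta([.507,-.0152,.126],Rt(.1,0))
a=snap('scene','s1');b=snap('top','t1')
cv2.imwrite('pics/c1.png',np.hstack([cv2.resize(a[150:290,190:330],(400,400),interpolation=2),cv2.resize(b[160:300,170:310],(400,400),interpolation=2)])[:,:,::-1])"
```

```text
t 3.42 pos [ 0.5048 -0.0179  0.2332] F [-0.4  0.4  0.1] g 1.005 q [ 0.61  0.02 -0.63  1.71  0.01  1.42 -1.49]
d tool cm [10.72 -0.25 -0.29] rot [-0.0016  0.0034  0.0001]
```

View pics/c1.png

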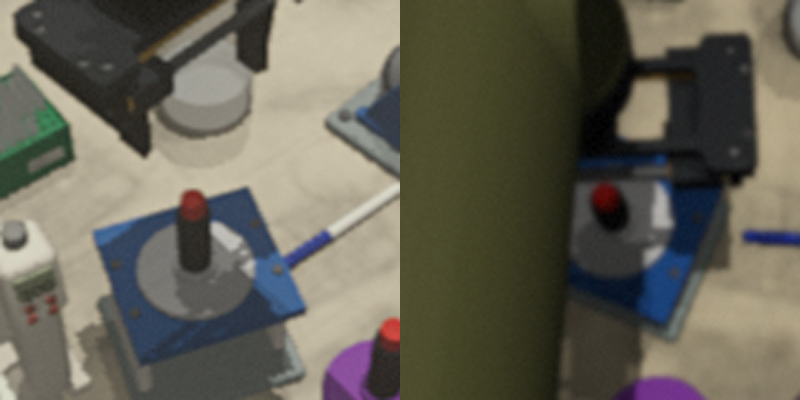

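The open fingers are above the cap, one on each side (tips at crop (145,150) and (250,65) in the scene view). Descending now.

{"name": "step_arm", "arguments": {"increments": [0.7,-0.25,-0.29,0,0.003,0,3,0,0,0,0,0,3,0,0,0,0,0,3,0,0,0,0,0,1,0,0,0,0,0,0,0,0,0,0,0,0,0,0,0,0,0]}}

```text
time: 4.4
position: [0.5103, -0.014, 0.1292]
tool_rot: [2.176, 0.108, -2.164]
ft_force: [0.6, -0.2, -0.3]
grip_width: 0.997
```

```bash
python3 -c "
from h import *
delta([.507,-.0152,.126],Rt(.1,0))
a=snap('scene','s2')
cv2.imwrite('pics/c2.png',cv2.resize(a[150:290,190:330],(600,600),interpolation=2)[:,:,::-1])"
```

```text
t 4.4 pos [ 0.5103 -0.014   0.1292] F [ 0.6 -0.2 -0.3] g 0.997 q [ 0.59  0.09 -0.65  1.85  0.06  1.21 -1.54]
d tool cm [0.32 0.09 0.34] rot [-0.0002 -0.0053 -0.0006]
```

View pics/c2.png

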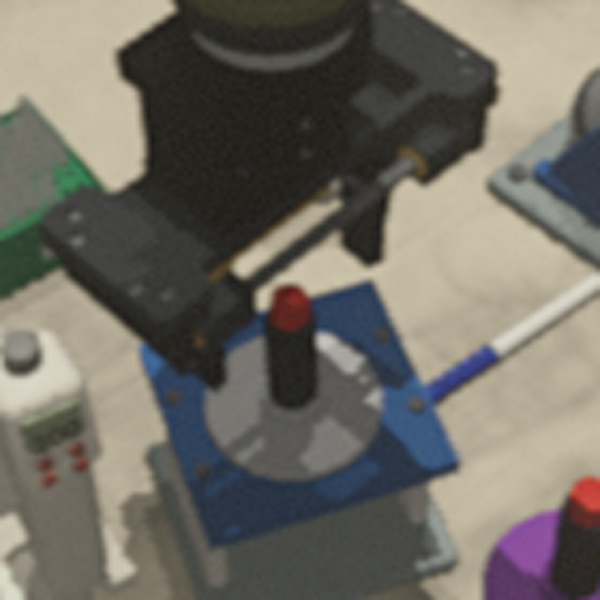

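```bash
python3 -c "
from h import *
s=ctrl.get_state();p=s['position'];R=Ro.from_rotvec(s['tool_rot']).as_matrix()
im=cv2.imread('pics/s2.png')[150:290,190:330]; im=cv2.resize(im,(600,600),interpolation=2)
def d(X,c):
    u=(w2p('scene',X)-[190,150]+.5)*600/140; cv2.circle(im,tuple(int(v) for v in u),4,c,-1); print(u)
for k in (-.0435,0,.0435): d(p+R[:,1]*k,(0,255,0))
for k in (-.0585,.0585): d(p+R[:,1]*k,(0,255,255))
for k in (-.0435,.0435):
  for z in(-.01,.01): d(p+R[:,1]*k+R[:,2]*z,(255,255,0))
d([.507,-.0152,.181],(255,0,255));d([.507,-.0152,.103],(255,0,255));d([.507,-.0152,.129],(255,0,255))
cv2.imwrite('pics/c2b.png',im)"
```

```text
[216.60305953 421.56801442]
[286.22279509 366.27782314]
[352.74171182 313.45022187]
[191.83766469 441.23604974]
[374.99755014 295.77521136]
[201.66579987 408.66710353]
[231.69728447 434.60449202]
[337.78995818 301.65830033]
[367.84355002 325.36050982]
[289.64675899 299.40302613]
[294.00212287 402.27724433]
[292.6160912  369.53900966]
```

View pics/c2b.png

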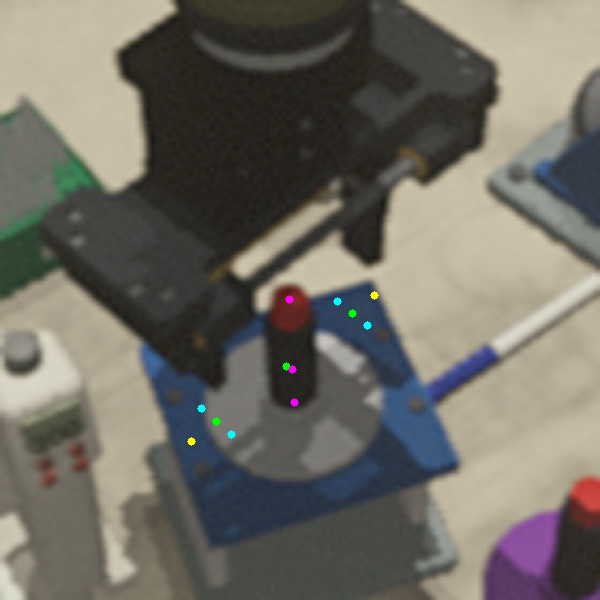

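```bash
python3 -c "
from h import *
b=snap('top','t2'); s=ctrl.get_state();p=np.array(s['position']);R=Ro.from_rotvec(s['tool_rot']).as_matrix()
def dr(f,n,p,R,o,sz,gz):
    im=cv2.imread(f)[o[1]:o[1]+sz,o[0]:o[0]+sz]; im=cv2.resize(im,(400,400),interpolation=2)
    for k,c in((-.0435,(0,255,0)),(0,(0,255,0)),(.0435,(0,255,0)),(.0585,(0,255,255)),(-.0585,(0,255,255))):
        u=(w2p(n,p+R[:,1]*k)-o+.5)*400/sz; cv2.circle(im,tuple(int(v) for v in u),3,c,-1)
    return im
p1=np.array([.5048,-.0179,.2332])
A=[dr('pics/s1.png','scene',p1,R,(190,120),140,0),dr('pics/t1.png','top',p1,R,(170,160),140,0),dr('pics/t2.png','top',p,R,(170,160),140,0)]
cv2.imwrite('pics/c3.png',cv2.resize(np.hstack(A),(798,266)))
cv2.imwrite('pics/c3b.png',np.hstack(A[1:]))
cv2.imwrite('pics/c3a.png',A[0])
"
```

```text
(no output)
```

View pics/c3b.png

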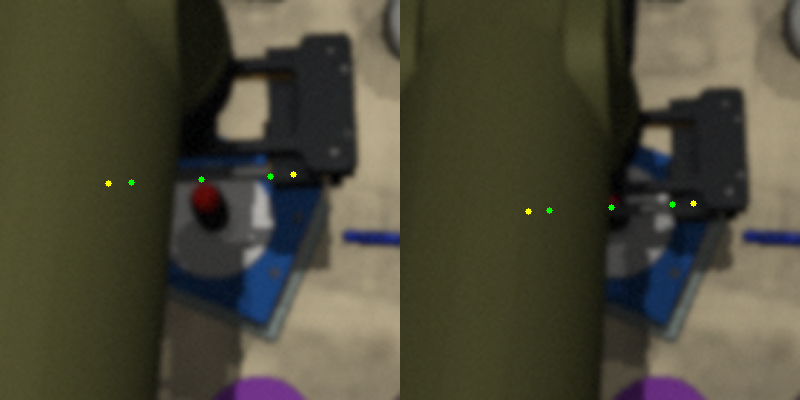

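View pics/c3a.png

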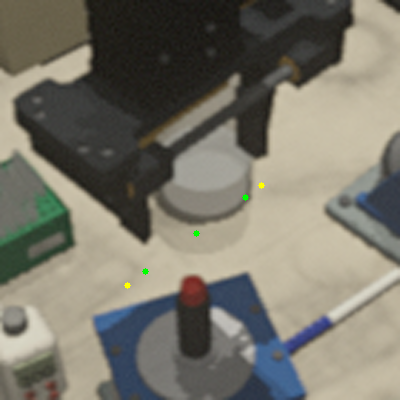

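```bash
python3 -c "
from h import *
s=ctrl.get_state();p=np.array(s['position']);R=Ro.from_rotvec(s['tool_rot']).as_matrix()
A=[]
for n,f,o in(('scene','pics/s2.png',(190,130)),('top','pics/t2.png',(180,150))):
    sz=140
    im=cv2.imread(f)[o[1]:o[1]+sz,o[0]:o[0]+sz]; im=cv2.resize(im,(400,400),interpolation=2)
    def P(x,y,z): 
        u=(w2p(n,p+R@np.array([x,y,z]))-o+.5)*400/sz; return tuple(int(v) for v in u)
    for y in(-.095,.095):
        for z in (-.0375,.0375): cv2.line(im,P(-.07,y,z),P(-.12,y,z),(0,255,255),1)
    for y in(-.095,.095): cv2.line(im,P(-.07,y,-.0375),P(-.07,y,.0375),(0,255,255),1)
    for z in(-.0375,.0375): cv2.line(im,P(-.07,-.095,z),P(-.07,.095,z),(0,255,255),1)
    for k in (-1,1):
        for y in (.0435,.0585):
            for z in(-.0095,.0095): cv2.line(im,P(0,k*y,z),P(-.07,k*y,z),(0,255,0),1)
    A.append(im)
cv2.imwrite('pics/c4.png',np.hstack(A))
"
```

```text
(no output)
```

View pics/c4.png

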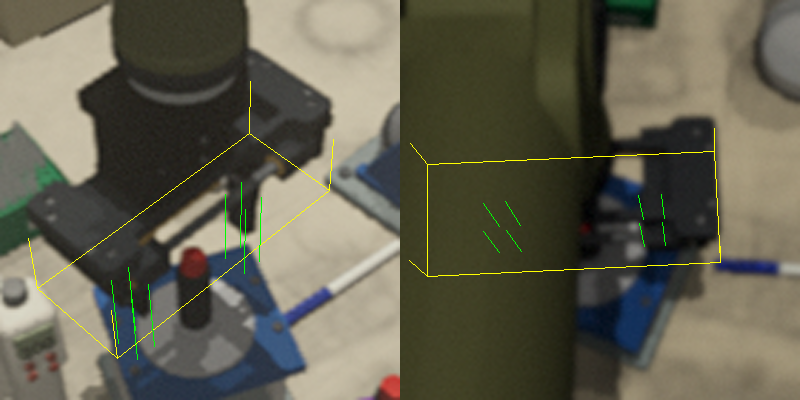

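```bash
python3 -c "
from h import *
s=ctrl.get_state();p=np.array(s['position']);R=Ro.from_rotvec(s['tool_rot']).as_matrix();print(p)
for n,f,o in(('scene','pics/s2.png',(200,130)),('top','pics/t2.png',(220,160))):
    im=cv2.imread(f)[o[1]:o[1]+100,o[0]:o[0]+130]; cv2.imwrite('pics/d_'+n+'.png',cv2.resize(im,(780,600),interpolation=2))
"
```

```text
[ 0.51009219 -0.01401058  0.12907087]
```

View pics/d_scene.png

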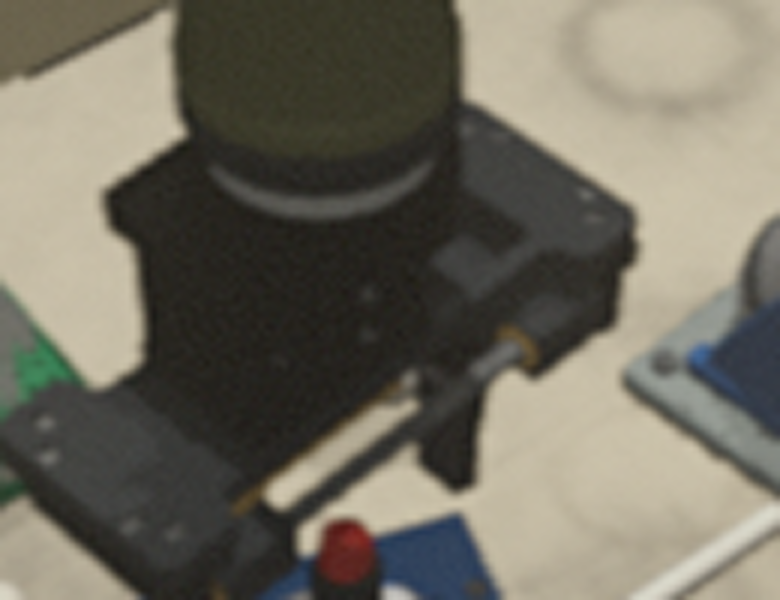

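View pics/d_top.png

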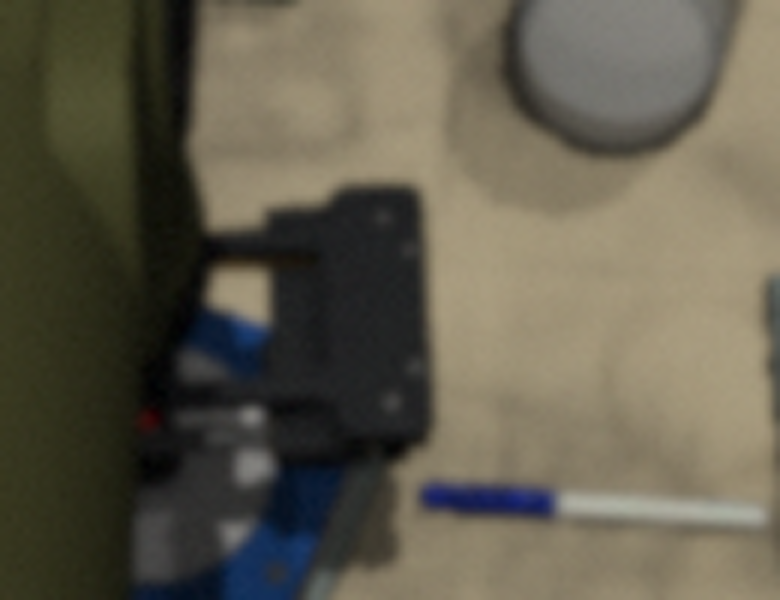

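```bash
cat >> h.py <<'E'
def tri(us,ut):
    (o1,d1),(o2,d2)=ray('scene',us),ray('top',ut)
    d1=d1/np.linalg.norm(d1);d2=d2/np.linalg.norm(d2)
    A=np.c_[d1,-d2]; t=np.linalg.lstsq(A,o2-o1,rcond=None)[0]; a=o1+d1*t[0];b=o2+d2*t[1]; return (a+b)/2,np.linalg.norm(a-b)
E
python3 -c "
from h import *
s=ctrl.get_state();p=np.array(s['position']);R=Ro.from_rotvec(s['tool_rot']).as_matrix()
S=lambda x,y:(200+x/6-.5,130+y/6-.5)
T=lambda x,y:(220+x/6-.5,160+y/6-.5)
for a,b in(((587,194),(418,366)),((593,217),(392,402)),((632,215),(432,435)),((465,105),(415,190)),((345,525),(150,420))):
    X,e=tri(S(*a),T(*b)); print(X.round(4),round(e,4),'tool',(R.T@(X-p)).round(4))
"
```

```text
[ 0.5014 -0.1065  0.2792] 0.0009 tool [-0.1502  0.0912  0.0171]
[ 0.4903 -0.0995  0.2822] 0.0019 tool [-0.1532  0.0831  0.0274]
[ 0.4829 -0.1103  0.2812] 0.0049 tool [-0.1522  0.0932  0.0359]
[ 0.5534 -0.1028  0.2803] 0.0016 tool [-0.151   0.0927 -0.035 ]
[ 0.5066 -0.0194  0.183 ] 0.0078 tool [-0.054   0.0051  0.0038]
```

```bash
python3 -c "
from h import *
s=ctrl.get_state();p=np.array(s['position']);R=Ro.from_rotvec(s['tool_rot']).as_matrix()
for c in((465,490),(425,460),(480,480)):
    o,d=ray('scene',(200+c[0]/6-.5,130+c[1]/6-.5))
    for z in (-.0095,0,.0095):
        t=(z-R[:,2]@(o-p))/(R[:,2]@d); print(c,z,(R.T@(o+d*t-p)).round(4))
for c in((218,388),):
    o,d=ray('scene',(190+c[0]*140/600-.5,150+c[1]*140/600-.5))
    for z in (-.0095,0,.0095):
        t=(z-R[:,2]@(o-p))/(R[:,2]@d); print(c,z,(R.T@(o+d*t-p)).round(4))
"
```

```text
(465, 490) -0.0095 [-0.0075  0.0679 -0.0095]
(465, 490) 0 [-0.0244  0.058   0.    ]
(465, 490) 0.0095 [-0.0412  0.048   0.0095]
(425, 460) -0.0095 [-0.0398  0.0487 -0.0095]
(425, 460) 0 [-0.0558  0.0392  0.    ]
(425, 460) 0.0095 [-0.0719  0.0297  0.0095]
(480, 480) -0.0095 [-0.0065  0.0753 -0.0095]
(480, 480) 0 [-0.0234  0.0651  0.    ]
(480, 480) 0.0095 [-0.0403  0.055   0.0095]
(218, 388) -0.0095 [-0.007  -0.0336 -0.0095]
(218, 388) 0 [-0.0238 -0.0411  0.    ]
(218, 388) 0.0095 [-0.0407 -0.0486  0.0095]
```

```bash
python3 -c "
import cv2,numpy as np
im=cv2.imread('pics/s2.png')[190:260,225:305]; im=(255*(im/255.)**.5).astype(np.uint8); cv2.imwrite('pics/e.png',cv2.resize(im,(640,560),interpolation=0))
"
```

View pics/e.png

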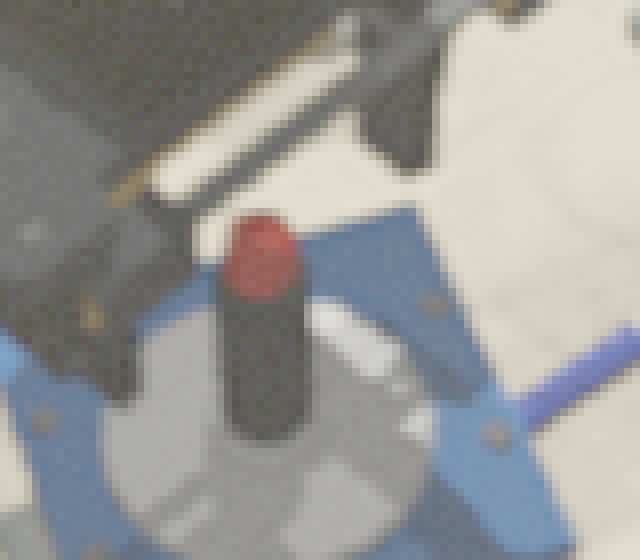

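The rendered fingers seem to end about 40 mm above the reported TCP, while x and y agree. A light close will settle it: about 0.28 means they're on the handle, about 0.21 means the cap.

{"name": "step_arm", "arguments": {"increments": [0,0.09,0.34,0,-0.004,0,0,0,0,0,0,0]}}

```text
time: 4.75
position: [0.5058, -0.0154, 0.1281]
tool_rot: [2.169, 0.108, -2.171]
ft_force: [0.5, 0.2, 0.2]
grip_width: 1.001
```

{"name": "step_arm", "arguments": {"increments": [0,0,0,0,0,0,0,0,0,0,0,0,0,0,0,0,0,0,0,0,0,0,0,0,0,0,0,0,0,0,0,0,0,0,0,0], "fingers": 0, "force": 4}}

```text
time: 5.5
position: [0.5059, -0.0152, 0.1278]
tool_rot: [2.169, 0.108, -2.171]
ft_force: [-0.2, 0.3, -0.1]
grip_width: 0.405
```

```bash
python3 -c "
from h import *
delta([.507,-.0152,.126],Rt(.1,0))
a=snap('scene','s3')[190:260,225:305]; a=(255*(a/255.)**.6).astype(np.uint8)
cv2.imwrite('pics/e3.png',cv2.resize(a,(640,560),interpolation=0)[:,:,::-1])"
```

```text
t 5.5 pos [ 0.5059 -0.0152  0.1278] F [-0.2  0.3 -0.1] g 0.405 q [ 0.6   0.09 -0.65  1.86  0.06  1.21 -1.54]
d tool cm [ 0.18  0.01 -0.11] rot [-0.0002  0.001  -0.0001]
```

View pics/e3.png

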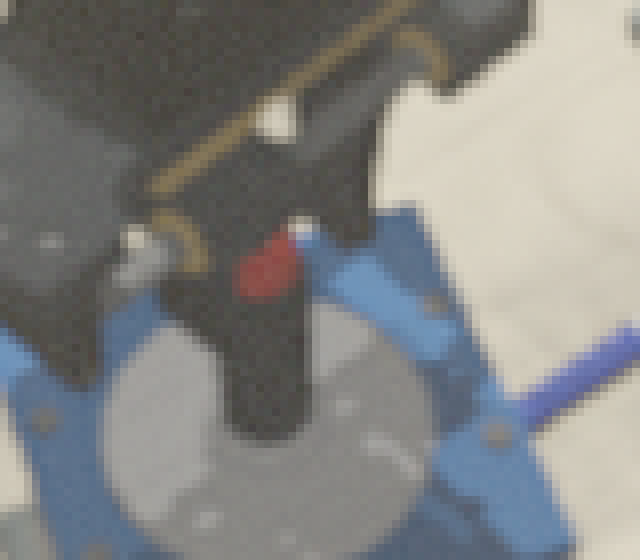

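{"name": "step_arm", "arguments": {"increments": [0,0,0,0,0,0,0,0,0,0,0,0,0,0,0,0,0,0,0,0,0,0,0,0]}}

```text
time: 6.05
position: [0.5059, -0.0146, 0.1279]
tool_rot: [2.169, 0.11, -2.171]
ft_force: [-0.2, 3.0, 0.6]
grip_width: 0.265
```

```bash
python3 -c "
from h import *
delta([.507,-.0152,.126],Rt(.1,0))
a=snap('scene','s4')[190:260,225:305]; a=(255*(a/255.)**.6).astype(np.uint8)
cv2.imwrite('pics/e4.png',cv2.resize(a,(640,560),interpolation=0)[:,:,::-1])"
```

```text
t 6.05 pos [ 0.5059 -0.0146  0.1279] F [-0.2  3.   0.6] g 0.265 q [ 0.6   0.09 -0.65  1.86  0.06  1.21 -1.54]
d tool cm [ 0.19  0.08 -0.1 ] rot [0.0003 0.0009 0.0006]
```

View pics/e4.png

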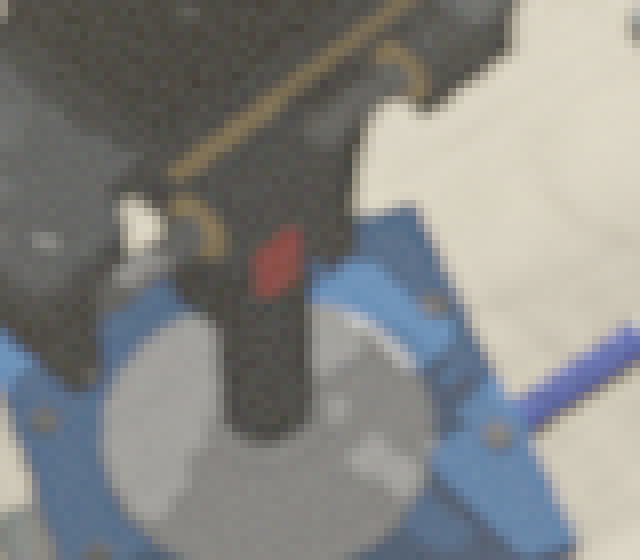

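```bash
python3 -c "
from h import *
s=ctrl.get_state();p=np.array(s['position']);R=Ro.from_rotvec(s['tool_rot']).as_matrix()
for c in((180,175),(410,5),(75,385),(200,325),(345,260)):
    o,d=ray('scene',(225+c[0]/8-.5,190+c[1]/8-.5))
    for z in (0,.0095,.02,.0375):
        t=(z-R[:,2]@(o-p))/(R[:,2]@d); print(c,z,(R.T@(o+d*t-p)).round(4))
b=snap('top','t4'); im=b[190:250,225:305]; im=(255*(im/255.)**.6).astype(np.uint8); cv2.imwrite('pics/e5.png',cv2.resize(im,(800,600),interpolation=0)[:,:,::-1])
"
```

```text
(180, 175) 0 [-0.0985 -0.0236 -0.    ]
(180, 175) 0.0095 [-0.1135 -0.0315  0.0095]
(180, 175) 0.02 [-0.1301 -0.0404  0.02  ]
(180, 175) 0.0375 [-0.1577 -0.0551  0.0375]
(410, 5) 0 [-0.0976  0.0495  0.    ]
(410, 5) 0.0095 [-0.1126  0.0397  0.0095]
(410, 5) 0.02 [-0.1292  0.0289  0.02  ]
(410, 5) 0.0375 [-0.1569  0.0109  0.0375]
(75, 385) 0 [-0.0538 -0.059  -0.    ]
(75, 385) 0.0095 [-0.0699 -0.0661  0.0095]
(75, 385) 0.02 [-0.0877 -0.0739  0.02  ]
(75, 385) 0.0375 [-0.1174 -0.0871  0.0375]
(200, 325) 0 [-0.0404 -0.0206 -0.    ]
(200, 325) 0.0095 [-0.0568 -0.0287  0.0095]
(200, 325) 0.02 [-0.075  -0.0376  0.02  ]
(200, 325) 0.0375 [-0.1052 -0.0524  0.0375]
(345, 260) 0 [-0.0218  0.0273  0.    ]
(345, 260) 0.0095 [-0.0387  0.0181  0.0095]
(345, 260) 0.02 [-0.0574  0.0079  0.02  ]
(345, 260) 0.0375 [-0.0885 -0.0092  0.0375]
```

View pics/e5.png

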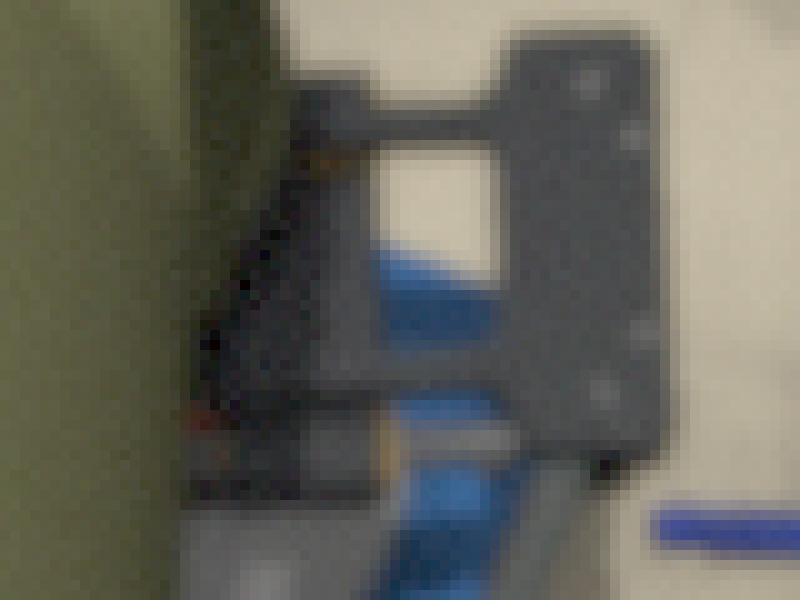

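View pics/s4.png

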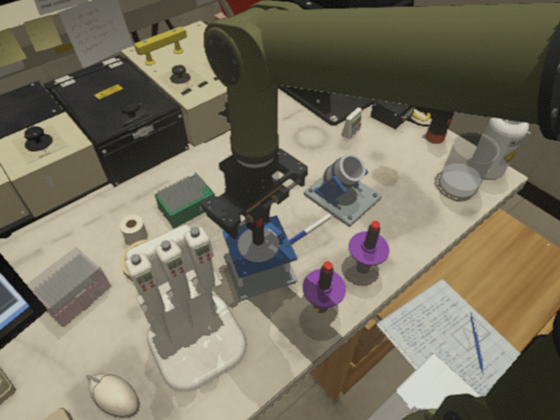

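{"name": "step_arm", "arguments": {"increments": [0,0,0,0,0,0,0,0,0,0,0,0,-1,0,-0.1,0,0,0,-0.5,0,0,0,0,0], "fingers": 45}}

```text
time: 6.65
position: [0.5075, -0.0156, 0.1438]
tool_rot: [2.17, 0.107, -2.17]
ft_force: [1.2, 0.2, -0.2]
grip_width: 0.44
```

{"name": "step_arm", "arguments": {"increments": [0,0,0,0,0,0,0,0,0,0,0,0,0,0,0,0,0,0,0,0,0,0,0,0,0,0,0,0,0,0], "fingers": 0}}

```text
time: 7.28
position: [0.5067, -0.0145, 0.1427]
tool_rot: [2.169, 0.11, -2.172]
ft_force: [-0.0, 2.8, 0.2]
grip_width: 0.192
```

The fingers closed on the 18 mm cap, at 0.19. So the real fingertips are about 33 mm above the reported TCP z, which agrees with the pictures. I'll correct for that and descend about 5 cm to the real grip height.

{"name": "step_arm", "arguments": {"increments": [0,0,0,0,0,0,0,0,0,0,0,0,0,0,0,0,0,0,1.5,0,0,0,0,0,1.5,0,0,0,0,0,1,0,0,0,0,0,0,0,0,0,0,0], "fingers": 65}}

```text
time: 8.15
position: [0.5058, -0.015, 0.1015]
tool_rot: [2.167, 0.109, -2.174]
ft_force: [0.5, 0.1, -0.1]
grip_width: 0.647
```

```bash
cat >> h.py <<'E'
def crop(n,f,x,y,w,h,W=720,g=.6):
    a=snap(n,f)[y:y+h,x:x+w]; a=(255*(a/255.)**g).astype(np.uint8)
    cv2.imwrite(f'pics/{f}_c.png',cv2.resize(a,(W,W*h//w),interpolation=2)[:,:,::-1])
E
python3 -c "
from h import *
delta([.507,-.0152,.093],Rt(.1,0))
crop('scene','s5',205,180,120,90)"
```

```text
t 8.15 pos [ 0.5058 -0.015   0.1015] F [ 0.5  0.1 -0.1] g 0.647 q [ 0.59  0.12 -0.65  1.89  0.08  1.16 -1.56]
d tool cm [ 0.85  0.03 -0.12] rot [0.     0.0034 0.0007]
```

View pics/s5_c.png

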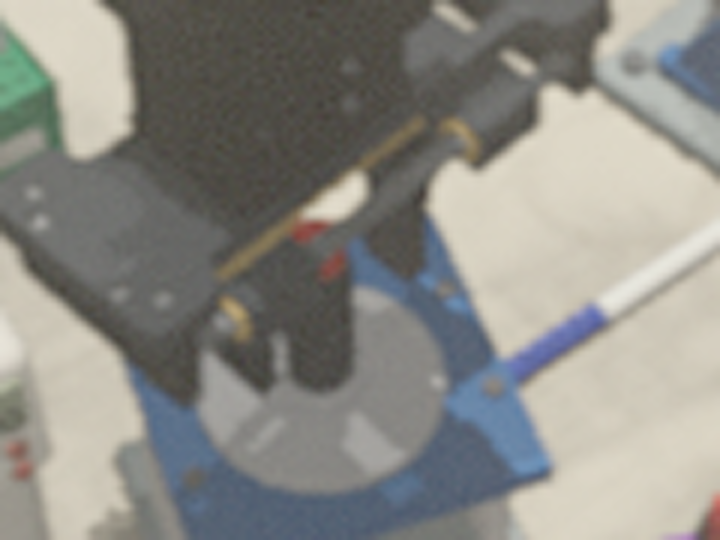

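{"name": "step_arm", "arguments": {"increments": [0.3,0,-0.1,0,0.003,0,0,0,0,0,0,0,0,0,0,0,0,0,0,0,0,0,0,0,0,0,0,0,0,0,0,0,0,0,0,0,0,0,0,0,0,0], "fingers": 0, "force": 40}}

```text
time: 9.07
position: [0.508, -0.0145, 0.1]
tool_rot: [2.173, 0.109, -2.168]
ft_force: [-0.6, 1.6, 2.0]
grip_width: 0.268
```

{"name": "step_arm", "arguments": {"increments": [-1,0,0,0,0,0,-2,0,0,0,0,0,0,0,0,0,0,0]}}

```text
time: 9.45
position: [0.5087, -0.0157, 0.1309]
tool_rot: [2.175, 0.107, -2.165]
ft_force: [-0.4, -0.5, -3.8]
grip_width: 0.262
```

```bash
python3 -c "
from h import *
delta([.507,-.0152,.093],Rt(.1,0))
crop('scene','s6',205,170,120,90)"
```

```text
t 9.45 pos [ 0.5087 -0.0157  0.1309] F [-0.4 -0.5 -3.8] g 0.262 q [ 0.6   0.09 -0.65  1.85  0.06  1.21 -1.54]
d tool cm [ 3.79 -0.07  0.18] rot [-0.0008 -0.0043 -0.0013]
```

View pics/s6_c.png

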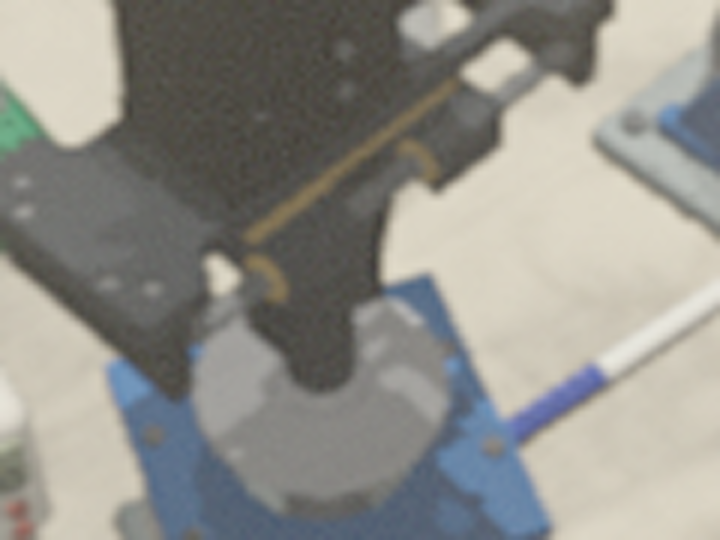

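The gauge is in the grip and lifting (-3.8 N, 0.26). Next I'll raise it clear and carry it over to the sleeve.

{"name": "step_arm", "arguments": {"increments": [-3.5,0,0,0,0,0,-3.5,0,0,0,0,0,-3.4,0,0,0,0,0,0,3,0.6,0,0,0,0,4.4,1,0,0,0,0,4.4,1,0,0,0,0,4.4,1,0,0,0,0,4.4,1,0,0,0,0,4.4,0.9,0,0,0,0,3,0.6,0,0,0,0,1.5,0.2,0,0,0,0,0,0,0,0,0]}}

```text
time: 11.0
position: [0.4737, -0.3151, 0.2326]
tool_rot: [2.172, 0.109, -2.171]
ft_force: [0.2, 0.7, -4.8]
grip_width: 0.266
```

```bash
python3 -c "
from h import *
delta([.475,-.316,.235],Rt(.1,0))"
```

```text
t 11.0 pos [ 0.4737 -0.3151  0.2326] F [ 0.2  0.7 -4.8] g 0.266 q [ 0.88  0.15 -0.38  1.57  0.05  1.43 -0.98]
d tool cm [-0.24  0.1  -0.12] rot [-0.0015 -0.0007  0.0015]
```

Tilting by 0.5236 rad in place.

{"name": "step_arm", "arguments": {"increments": [0,0,0,0,0.1,0,0,0,0,0,0.15,0,0,0,0,0,0.15,0,0,0,0,0,0.124,0,0,0,0,0,0,0]}}

```text
time: 11.62
position: [0.4715, -0.3133, 0.2314]
tool_rot: [2.676, 0.134, -1.549]
ft_force: [-0.2, -0.3, -4.2]
grip_width: 0.268
```

```bash
python3 -c "
from h import *
m=np.array([.531,-.3108,.113]); ax=-Rt(.1,np.pi/6)[:,0]
delta(m+.105*ax,Rt(.1,np.pi/6))
crop('scene','s7',280,80,180,135)
crop('top','t7',310,130,160,120)"
```

```text
t 11.62 pos [ 0.4715 -0.3133  0.2314] F [-0.2 -0.3 -4.2] g 0.268 q [ 1.08 -0.14 -0.23  1.96 -0.52  1.06 -0.42]
d tool cm [2.73 0.36 0.76] rot [-0.0028  0.0021  0.0015]
```

View pics/s7_c.png

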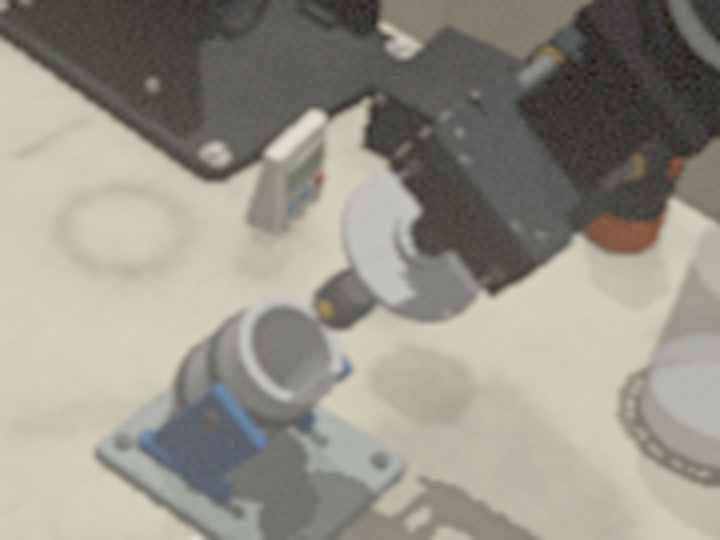

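View pics/t7_c.png

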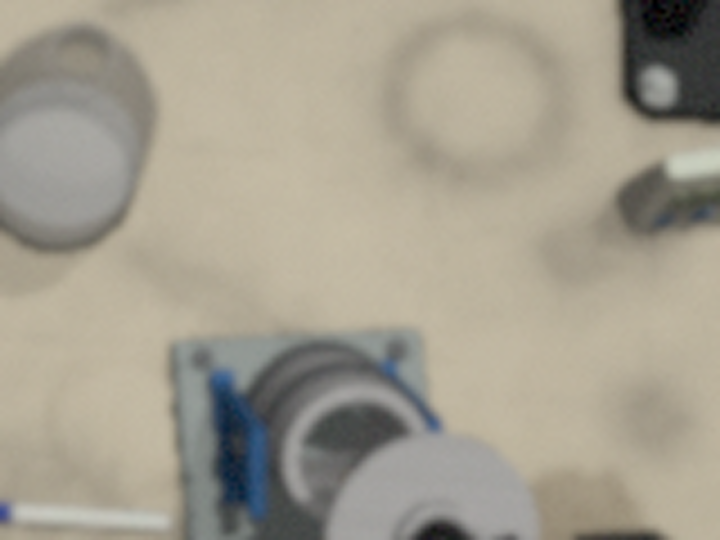

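```bash
cat > g.py <<'E'
from fit import *
m=np.array([.531,-.3108,.113]); ax=-Rt(.1,np.pi/6)[:,0]
def meas(names=('gauge','gauge_head','sleeve')):
    snap('scene','tmp_s'); snap('top','tmp_t')
    for n in ['scene','top']:
        for k in names:
            for r in ctrl.spot_point(n,k)[:3]:
                X=c2w(n,r['xyz']); d=X-m; print(n,k,round(r['score'],2),X.round(4),'along',round(d@ax,4),'lat',round(d@Rt(.1,np.pi/6)[:,1],4),round(d@Rt(.1,np.pi/6)[:,2],4))
E
python3 -c "
from g import *
meas()"
```

```text
scene gauge 0.92 [ 0.354  -0.0532  0.0809] along 0.0474 lat -0.274 0.1463
scene gauge 0.78 [ 0.4732 -0.3183  0.2345] along 0.1343 lat 0.0017 -0.0103
scene gauge 0.77 [ 0.3672 -0.1907  0.0824] along 0.049 lat -0.1358 0.146
scene gauge_head 0.86 [ 0.5068 -0.3122  0.1782] along 0.0686 lat -0.001 -0.0116
scene gauge_head 0.84 [ 0.3656 -0.1938  0.0178] along -0.006 lat -0.133 0.18
scene gauge_head 0.61 [ 0.3524 -0.0614  0.013 ] along -0.0102 lat -0.2659 0.1823
scene sleeve 0.74 [ 0.5332 -0.3089  0.1192] along 0.0042 lat -0.0017 -0.0052
top gauge 0.72 [ 0.4812 -0.3145  0.2269] along 0.1236 lat -0.0013 -0.0137
top gauge 0.71 [ 0.3559 -0.0582  0.082 ] along 0.0477 lat -0.2688 0.1445
top gauge 0.7 [ 0.5051 -0.313   0.1752] along 0.0668 lat -0.0004 -0.0086
top gauge_head 0.66 [ 0.5066 -0.3126  0.1765] along 0.0672 lat -0.0006 -0.0105
top gauge_head 0.24 [ 0.5298 -0.3066  0.114 ] along 0.0012 lat -0.0043 0.0002
top sleeve 0.62 [ 0.5339 -0.3108  0.1127] along -0.0017 lat 0.0003 -0.0024
```

```bash
cat >> g.py <<'E'
def fitflange(fs='pics/tmp_s.png',ft='pics/tmp_t.png',x0=None,axis=ax,ns=('scene','top'),r=.042):
    I={'scene':cv2.GaussianBlur(cv2.imread(fs),(3,3),0).astype(float),'top':cv2.GaussianBlur(cv2.imread(ft),(3,3),0).astype(float)}
    ch={n:np.abs(I[n][:,:,0]-I[n][:,:,2]) for n in I}  # colourfulness
    def e(x):
        s=0
        for n in ns:
            a=samp(ch[n],proj(n,circ(x,axis,r-.0025))); b=samp(ch[n],proj(n,circ(x,axis,r+.0025)))
            s+=np.clip(b-a,-5,25).mean()
        return s
    b=None
    for dx in (-.004,.004):
        for dz in(-.004,.004):
            q=best(e,np.array(x0)+[dx,0,dz],[.005,.005,.005])
            if b is None or q[1]>b[1]: b=q
    return b
E
python3 -c "
from g import *
x,v=fitflange(x0=np.array([.476,-.316,.231])+.006*ax); o=x-.006*ax
print(v,o,'TCP diff tool',)
s=ctrl.get_state(); R=Ro.from_rotvec(s['tool_rot']).as_matrix(); print((R.T@(o-s['position'])*1000).round(1), 'axis',-R[:,0], 'to m', (R.T@(m-o)*100).round(2))
for n,f in(('scene','tmp_s'),('top','tmp_t')):
    im=cv2.imread(f'pics/{f}.png')
    for c,r in((x,.042),(m,.027),(m,.034)):
        for u in proj(n,circ(c,ax,r)): cv2.circle(im,tuple(int(round(8*t)) for t in u),4,(0,0,255),-1,shift=3)
    x0,y0=(300,110) if n=='scene' else (350,190)
    cv2.imwrite(f'pics/ov_{n}.png',cv2.resize(im[y0:y0+90,x0:x0+110],None,fx=7,fy=6.5,interpolation=2))
"
```

```text
16.113074088884158 [ 0.4771 -0.3133  0.2309] TCP diff tool
[ 3.7 -1.1 -0.7] axis [-0.4992 -0.0506  0.865 ] to m [12.9   0.3   1.25]
```

View pics/ov_scene.png

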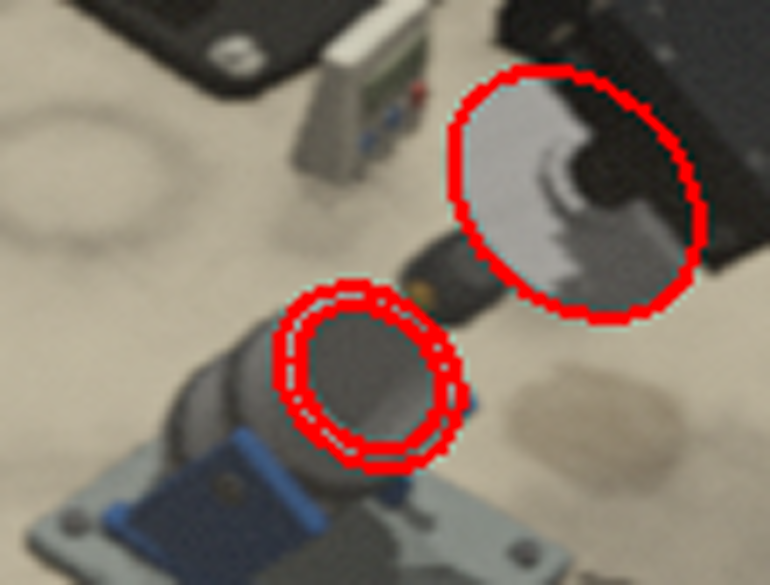

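View pics/ov_top.png

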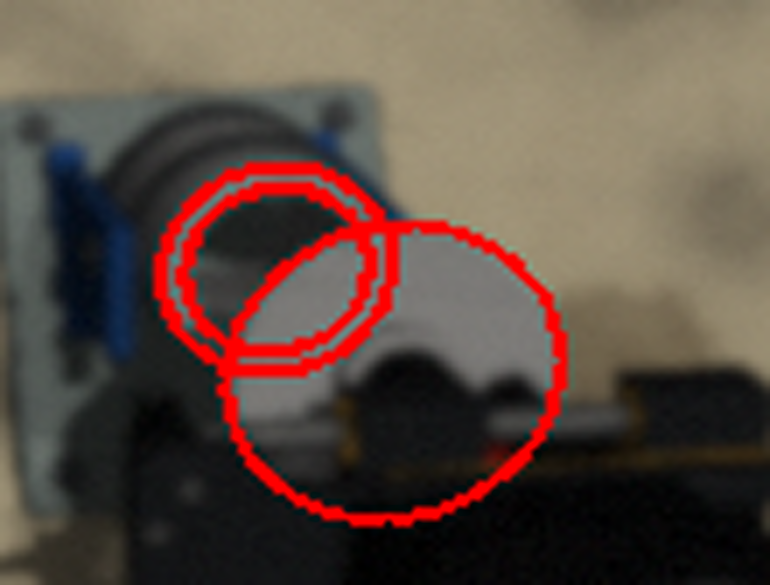

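The overlays fit well. The gauge origin is 12.9 cm from home along the axis, with lateral corrections of y +0.3 and z +1.25 cm. I'll align first, then insert in part.

{"name": "step_arm", "arguments": {"increments": [0,0.3,0.7,0,0,0,0,0,0.55,0,0,0,1,0,0,0,0,0,1,0,0,0,0,0,0,0,0,0,0,0,0,0,0,0,0,0]}}

```text
time: 12.88
position: [0.474, -0.3178, 0.2101]
tool_rot: [2.677, 0.134, -1.541]
ft_force: [-0.2, -0.3, -4.4]
grip_width: 0.262
```

```bash
python3 -c "
from g import *
snap('scene','tmp_s'); snap('top','tmp_t')
s=ctrl.get_state(); R=Ro.from_rotvec(s['tool_rot']).as_matrix(); p=np.array(s['position'])
x,v=fitflange(x0=p+.003*R[:,0]-.006*R[:,0],axis=-R[:,0]); o=x+.006*R[:,0]
print(v,o,(R.T@(o-p)*1000).round(1), 'axis',-R[:,0], 'to m', (R.T@(m-o)*100).round(2))
delta(m,Rt(.1,np.pi/6))
im=cv2.imread('pics/tmp_s.png')[120:210,310:420];cv2.imwrite('pics/o8.png',cv2.resize(im,None,fx=7,fy=6.5,interpolation=2))
"
```

```text
16.12100826335798 [ 0.4754 -0.3169  0.2078] [ 3.1 -1.1 -0. ] axis [-0.4999 -0.0495  0.8646] to m [11.01 -0.06 -0.07]
t 12.97 pos [ 0.474  -0.3181  0.2105] F [ 0.6  1.1 -4. ] g 0.267 q [ 1.08 -0.12 -0.23  1.99 -0.54  1.01 -0.39]
d tool cm [11.32 -0.17 -0.07] rot [ 0.     -0.0028 -0.0006]
```

View pics/o8.png

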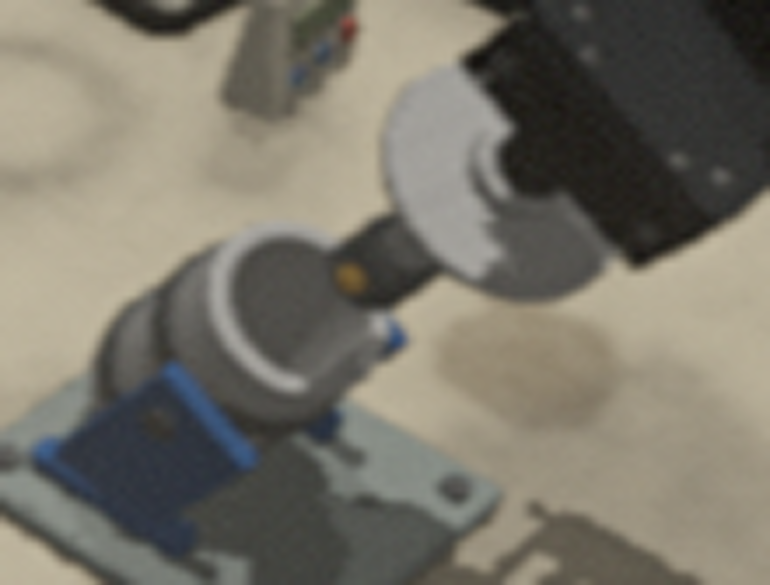

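Lateral error is under 1 mm. Inserting 8 cm, then I'll check the force.

{"name": "step_arm", "arguments": {"increments": [2,0,0,0,0,0,2,0,0,0,0,0,2,0,0,0,0,0,2,0,0,0,0,0,0,0,0,0,0,0]}}

```text
time: 13.6
position: [0.5135, -0.3127, 0.1396]
tool_rot: [2.677, 0.137, -1.544]
ft_force: [-0.2, 0.3, -4.0]
grip_width: 0.26
```

```bash
python3 -c "
from g import *
snap('scene','tmp_s'); snap('top','tmp_t')
s=ctrl.get_state(); R=Ro.from_rotvec(s['tool_rot']).as_matrix(); p=np.array(s['position'])
x,v=fitflange(x0=p+.003*R[:,0]-.006*R[:,0],axis=-R[:,0]); o=x+.006*R[:,0]
print(v,o,(R.T@(o-p)*1000).round(1), 'axis',-R[:,0], 'to m', (R.T@(m-o)*100).round(2))
delta(m,Rt(.1,np.pi/6))
im=cv2.imread('pics/tmp_s.png')[120:210,310:420];cv2.imwrite('pics/o9.png',cv2.resize(im,None,fx=7,fy=6.5,interpolation=2))
"
```

```text
10.336338393197497 [ 0.5151 -0.3129  0.1372] [ 4.6 -1.4  0.9] axis [-0.5001 -0.0494  0.8646] to m [ 2.89 -0.05 -0.17]
t 13.7 pos [ 0.5138 -0.3144  0.1416] F [-0.2 -0.6 -3.7] g 0.265 q [ 1.04 -0.   -0.28  2.03 -0.54  0.84 -0.39]
d tool cm [ 3.35 -0.19 -0.07] rot [-0.0003 -0.0029 -0.0007]
```

View pics/o9.png

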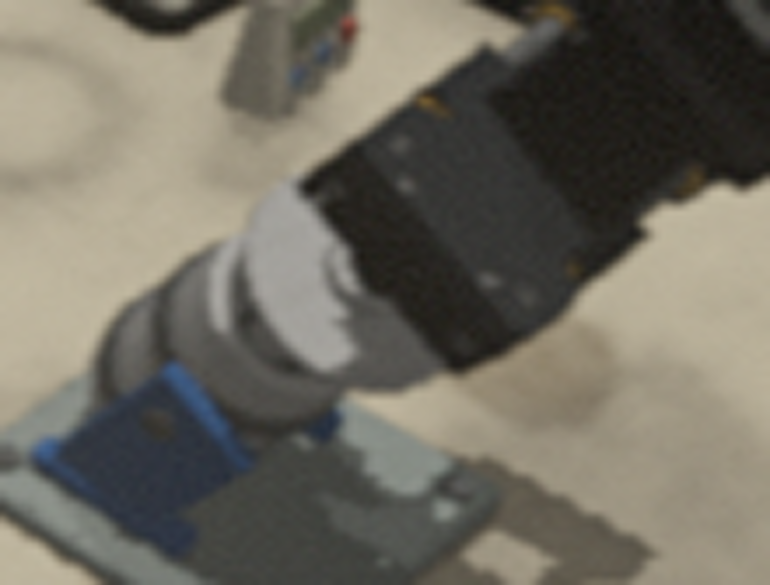

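{"name": "step_arm", "arguments": {"increments": [1,0,0,0,0,0,1,0,0,0,0,0,0.4,0,0,0,0,0,0,0,0,0,0,0]}}

```text
time: 14.2
position: [0.5258, -0.3123, 0.1196]
tool_rot: [2.677, 0.135, -1.542]
ft_force: [-0.9, 0.2, -4.3]
grip_width: 0.265
```

{"name": "step_arm", "arguments": {"increments": [0.3,0,0,0,0,0,0.2,0,0,0,0,0,0,0,0,0,0,0]}}

```text
time: 14.58
position: [0.5283, -0.3125, 0.1158]
tool_rot: [2.677, 0.134, -1.541]
ft_force: [0.2, -0.4, -4.8]
grip_width: 0.259
```

{"name": "step_arm", "arguments": {"increments": [0.15,0,0,0,0,0,0.15,0,0,0,0,0]}}

```text
time: 14.82
position: [0.5282, -0.3126, 0.1149]
tool_rot: [2.676, 0.135, -1.543]
ft_force: [-24.1, 6.8, 22.4]
grip_width: 0.267
```

{"name": "step_arm", "arguments": {"increments": [0.15,0,0,0,0,0,0.1,0,0,0,0,0]}}

```text
time: 15.08
position: [0.5282, -0.3126, 0.1148]
tool_rot: [2.676, 0.136, -1.544]
ft_force: [-38.6, 11.9, 37.5]
grip_width: 0.265
```

Contact: the gauge stopped at home. Backing the command off to relieve the force, then checking it sits flush.

{"name": "step_arm", "arguments": {"increments": [-0.4,0,0,0,0,0,0,0,0,0,0,0]}}

```text
time: 15.32
position: [0.5287, -0.3135, 0.1154]
tool_rot: [2.676, 0.131, -1.54]
ft_force: [-5.9, -1.2, 2.5]
grip_width: 0.263
```

```bash
python3 -c "
from g import *
snap('scene','tmp_s'); snap('top','tmp_t')
s=ctrl.get_state(); R=Ro.from_rotvec(s['tool_rot']).as_matrix(); p=np.array(s['position'])
x,v=fitflange(x0=p+.003*R[:,0]-.006*R[:,0],axis=-R[:,0]); o=x+.006*R[:,0]
print(v,o,(R.T@(o-p)*1000).round(1), 'axis',-R[:,0], 'to m', (R.T@(m-o)*100).round(2))
delta(m,Rt(.1,np.pi/6)); print((R.T@s['ft_force']).round(1),s['torque'])
im=cv2.imread('pics/tmp_s.png')[120:210,310:420];im2=cv2.imread('pics/tmp_t.png')[180:270,340:450]
cv2.imwrite('pics/o10.png',cv2.resize(np.hstack([im,im2]),(800,330),interpolation=2))
"
```

```text
9.962002158842434 [ 0.5323 -0.3115  0.1106] [ 6.  -1.6 -0.9] axis [-0.5    -0.0485  0.8647] to m [-0.27 -0.08 -0.01]
t 15.43 pos [ 0.5287 -0.3135  0.1154] F [-8.  -0.2  4.5] g 0.266 q [ 1.03  0.05 -0.29  2.03 -0.54  0.77 -0.39]
d tool cm [ 0.33 -0.25 -0.1 ] rot [-0.0004 -0.0027 -0.0017]
[-7.9 -0.6  4.7] [0.161  1.6388 0.1791]
```

View pics/o10.png

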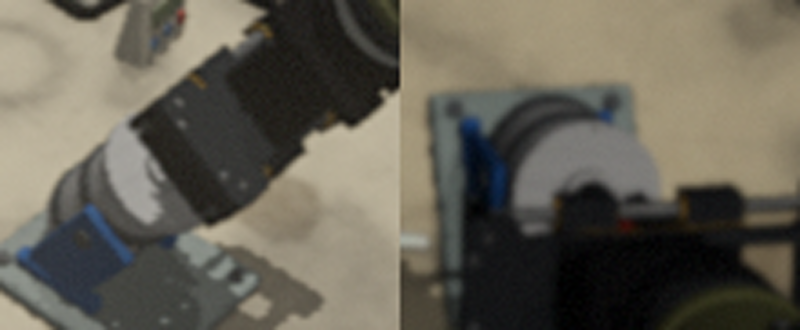

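The flange is seated on the sleeve mouth. Now I'll release, retract along the axis and close the fingers so their tips can press the cap.

{"name": "step_arm", "arguments": {"increments": [0,0,0,0,0,0,0,0,0,0,0,0,0,0,0,0,0,0], "fingers": 50}}

```text
time: 15.8
position: [0.5297, -0.3123, 0.1149]
tool_rot: [2.677, 0.134, -1.54]
ft_force: [0.1, 1.0, 0.0]
grip_width: 0.475
```

```bash
python3 -c "
from g import *
delta(m+.0035*ax,Rt(.1,np.pi/6))
print(ctrl.get_state()['torque'])"
```

```text
t 15.8 pos [ 0.5297 -0.3123  0.1149] F [0.1 1.  0. ] g 0.475 q [ 1.02  0.05 -0.29  2.03 -0.54  0.77 -0.39]
d tool cm [-0.11 -0.14 -0.03] rot [ 0.0003 -0.0032 -0.0003]
[-0.0212  0.5784 -0.0247]
```

{"name": "step_arm", "arguments": {"increments": [-1.2,0,0,0,0,0,-2.4,0,0,0,0,0,-2.4,0,0,0,0,0,-1,0,0,0,0,0]}}

```text
time: 16.3
position: [0.494, -0.317, 0.1773]
tool_rot: [2.677, 0.13, -1.538]
ft_force: [0.6, -0.3, -0.4]
grip_width: 0.504
```

{"name": "step_arm", "arguments": {"increments": [0,0,0,0,0,0,0,0,0,0,0,0,0,0,0,0,0,0,0,0,0,0,0,0,0,0,0,0,0,0,0,0,0,0,0,0], "fingers": 0}}

```text
time: 17.05
position: [0.494, -0.3158, 0.175]
tool_rot: [2.677, 0.134, -1.541]
ft_force: [0.7, 0.2, -0.4]
grip_width: 0.012
```

```bash
python3 -c "
from g import *
delta(m+.003*ax,Rt(.1,np.pi/6))
crop('scene','s11',310,110,110,90,W=600,g=.6); crop('top','t11',350,180,110,90,W=600,g=.6)"
```

```text
t 17.05 pos [ 0.494  -0.3158  0.175 ] F [ 0.7  0.2 -0.4] g 0.012 q [ 1.06 -0.06 -0.26  2.01 -0.54  0.92 -0.39]
d tool cm [ 6.93 -0.13 -0.11] rot [-0.0002 -0.0023 -0.    ]
```

View pics/s11_c.png

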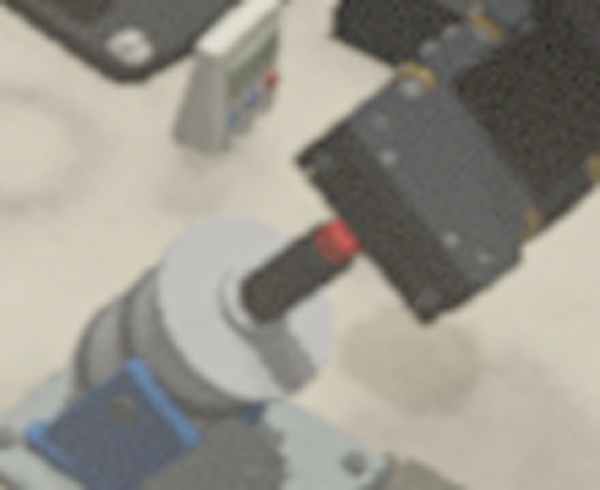

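View pics/t11_c.png

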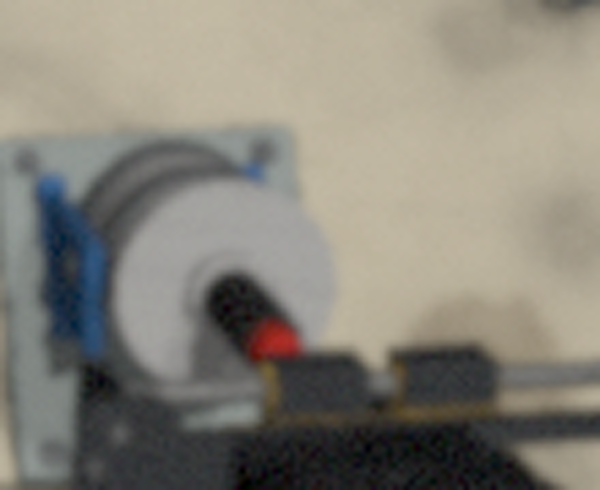

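```bash
python3 -c "
from g import *
s=ctrl.get_state(); R=Ro.from_rotvec(s['tool_rot']).as_matrix(); p=np.array(s['position'])
for n,o in(('top',(350,180)),('scene',(310,110))):
    k=600/110
    for q in((-.03,0,0),(-.1,0,-.03),(-.12,0,-.03),(-.15,.093,-.035),(-.15,-.093,.035)): print(n,q,((w2p(n,p+R@np.array(q))-o)*k).round(0))
    print('captop',((w2p(n,m+.084*ax)-o)*k).round(0))
"
```

```text
top (-0.03, 0, 0) [289. 372.]
top (-0.1, 0, -0.03) [352. 355.]
top (-0.12, 0, -0.03) [372. 377.]
top (-0.15, 0.093, -0.035) [727. 380.]
top (-0.15, -0.093, 0.035) [ 80. 635.]
captop [271. 350.]
scene (-0.03, 0, 0) [372. 217.]
scene (-0.1, 0, -0.03) [431.  73.]
scene (-0.12, 0, -0.03) [464.  48.]
scene (-0.15, 0.093, -0.035) [ 656. -119.]
scene (-0.15, -0.093, 0.035) [478. 293.]
captop [341. 235.]
```

The closed fingertips line up with the cap: measured at scene (342,240), predicted at (341,235). Approaching slowly.

{"name": "step_arm", "arguments": {"increments": [0.5,-0.1,-0.1,0,0,0,0.5,0,0,0,0,0,0,0,0,0,0,0]}}

```text
time: 17.52
position: [0.4998, -0.3138, 0.1662]
tool_rot: [2.677, 0.135, -1.542]
ft_force: [-0.1, -0.7, -0.1]
grip_width: 0.007
```

{"name": "step_arm", "arguments": {"increments": [0.15,0,0,0,0,0,0.15,0,0,0,0,0,0,0,0,0,0,0]}}

```text
time: 17.9
position: [0.5013, -0.3141, 0.1643]
tool_rot: [2.677, 0.134, -1.541]
ft_force: [-0.2, 0.6, 0.1]
grip_width: 0.006
```

{"name": "step_arm", "arguments": {"increments": [0.15,0,0,0,0,0,0.15,0,0,0,0,0,0,0,0,0,0,0]}}

```text
time: 18.27
position: [0.5028, -0.3139, 0.1616]
tool_rot: [2.677, 0.134, -1.542]
ft_force: [-0.1, 0.8, -1.3]
grip_width: 0.005
```

{"name": "step_arm", "arguments": {"increments": [0.15,0,0,0,0,0,0.15,0,0,0,0,0]}}

```text
time: 18.52
position: [0.5043, -0.3139, 0.1591]
tool_rot: [2.677, 0.134, -1.541]
ft_force: [0.3, -0.0, -0.5]
grip_width: 0.008
```

{"name": "step_arm", "arguments": {"increments": [0.15,0,0,0,0,0,0.15,0,0,0,0,0]}}

```text
time: 18.77
position: [0.5058, -0.3137, 0.1565]
tool_rot: [2.677, 0.134, -1.541]
ft_force: [0.6, 0.3, 0.3]
grip_width: 0.006
```

{"name": "step_arm", "arguments": {"increments": [0.15,0,0,0,0,0,0.15,0,0,0,0,0]}}

```text
time: 19.02
position: [0.5074, -0.3135, 0.1539]
tool_rot: [2.677, 0.134, -1.541]
ft_force: [-0.8, 0.9, 0.1]
grip_width: 0.008
```

{"name": "step_arm", "arguments": {"increments": [0.15,0,0,0,0,0,0.15,0,0,0,0,0]}}

```text
time: 19.27
position: [0.5085, -0.3136, 0.152]
tool_rot: [2.677, 0.134, -1.541]
ft_force: [-6.6, 1.5, 7.2]
grip_width: 0.008
```

```bash
python3 -c "
from g import *
delta(m+.003*ax,Rt(.1,np.pi/6))
crop('scene','s12',330,120,70,60,W=600,g=.6); crop('top','t12',365,200,70,60,W=600,g=.6)"
```

```text
t 19.27 pos [ 0.5085 -0.3136  0.152 ] F [-6.6  1.5  7.2] g 0.008 q [ 1.05 -0.02 -0.27  2.02 -0.54  0.86 -0.4 ]
d tool cm [ 4.21 -0.06  0.  ] rot [-0.0001 -0.0024 -0.0002]
```

View pics/s12_c.png

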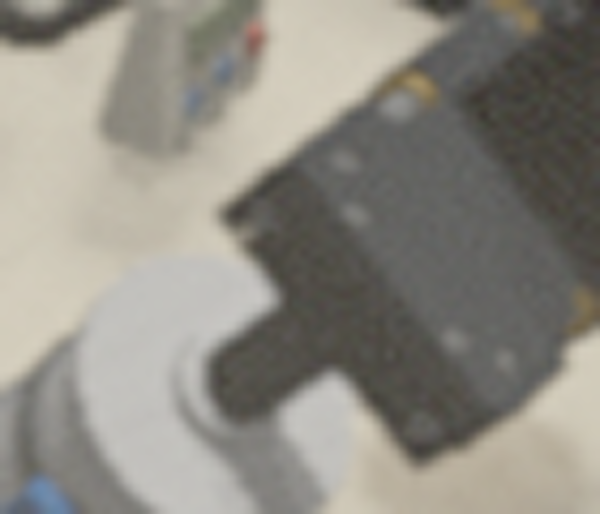

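View pics/t12_c.png

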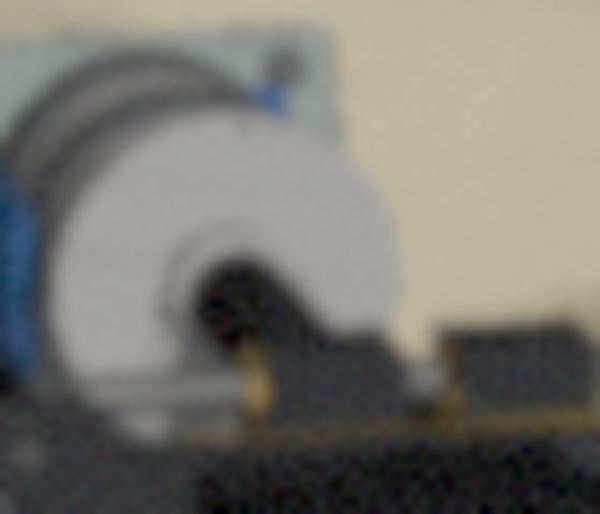

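Contact at about 9.5 N axial, so the fingertips are on the cap. Pressing on.

{"name": "step_arm", "arguments": {"increments": [0.2,0,0,0,0,0,0.2,0,0,0,0,0]}}

```text
time: 19.62
position: [0.5104, -0.3134, 0.1488]
tool_rot: [2.677, 0.134, -1.541]
ft_force: [-6.3, 2.2, 8.5]
grip_width: 0.002
```

{"name": "step_arm", "arguments": {"increments": [0.2,0,0,0,0,0,0.1,0,0,0,0,0]}}

```text
time: 19.88
position: [0.5111, -0.3138, 0.1482]
tool_rot: [2.676, 0.134, -1.541]
ft_force: [-22.4, 6.2, 27.0]
grip_width: 0.0
```

Bottomed out: 6 mm of travel and 34 N. I'll ease off a little and hold so the plungers can spring out.

{"name": "step_arm", "arguments": {"increments": [-0.1,0,0,0,0,0,0,0,0,0,0,0,0,0,0,0,0,0,0,0,0,0,0,0,0,0,0,0,0,0,0,0,0,0,0,0,0,0,0,0,0,0]}}

```text
time: 20.75
position: [0.5108, -0.3136, 0.1484]
tool_rot: [2.677, 0.134, -1.541]
ft_force: [-14.4, 4.8, 17.0]
grip_width: 0.004
```

{"name": "step_arm", "arguments": {"increments": [-0.3,0,0,0,0,0,-0.5,0,0,0,0,0,-1,0,0,0,0,0,-1.5,0,0,0,0,0]}}

```text
time: 21.25
position: [0.4949, -0.3145, 0.1749]
tool_rot: [2.677, 0.135, -1.542]
ft_force: [0.1, -0.7, -0.1]
grip_width: 0.011
```

```bash
python3 -c "
from g import *
delta(m+.003*ax,Rt(.1,np.pi/6))
crop('scene','s13',310,110,110,90,W=600,g=.6)"
```

```text
t 21.25 pos [ 0.4949 -0.3145  0.1749] F [ 0.1 -0.7 -0.1] g 0.011 q [ 1.06 -0.06 -0.26  2.01 -0.54  0.92 -0.4 ]
d tool cm [ 6.88  0.   -0.03] rot [-0.0002 -0.002   0.0007]
```

View pics/s13_c.png

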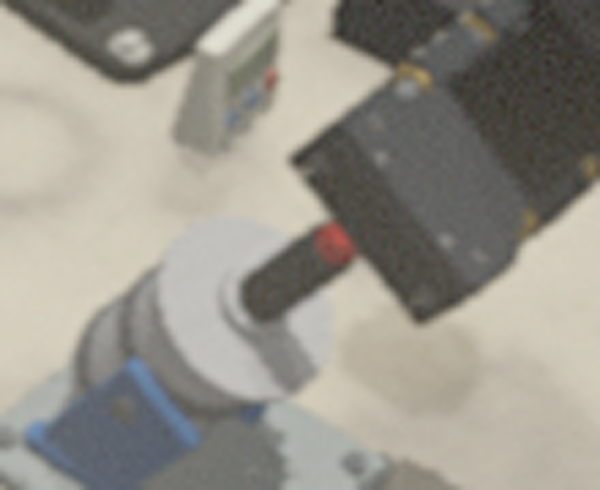

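The cap has come back up and the flange is still flush. Reopening and regripping the handle.

{"name": "step_arm", "arguments": {"increments": [-0.3,0,0,0,0,0,0,0,0,0,0,0,0,0,0,0,0,0,0,0,0,0,0,0,0,0,0,0,0,0,0,0,0,0,0,0], "fingers": 60}}

```text
time: 22.05
position: [0.4938, -0.3149, 0.1773]
tool_rot: [2.677, 0.134, -1.541]
ft_force: [0.1, -0.2, 0.3]
grip_width: 0.568
```

{"name": "step_arm", "arguments": {"increments": [1.5,0,0,0,0,0,2,0,0,0,0,0,2,0,0,0,0,0,1.6,0,0,0,0,0,0.7,0,0,0,0,0,0,0,0,0,0,0]}}

```text
time: 22.8
position: [0.5328, -0.3107, 0.1093]
tool_rot: [2.677, 0.135, -1.542]
ft_force: [-0.4, -0.6, -0.4]
grip_width: 0.597
```

```bash
python3 -c "
from g import *
delta(m-.004*ax,Rt(.1,np.pi/6))"
```

```text
t 22.8 pos [ 0.5328 -0.3107  0.1093] F [-0.4 -0.6 -0.4] g 0.597 q [ 1.02  0.06 -0.3   2.04 -0.54  0.75 -0.4 ]
d tool cm [-0.01 -0.01 -0.03] rot [-0.0002 -0.0019  0.0007]
```

{"name": "step_arm", "arguments": {"increments": [0,0,0,0,0,0,0,0,0,0,0,0,0,0,0,0,0,0,0,0,0,0,0,0,0,0,0,0,0,0,0,0,0,0,0,0], "fingers": 0, "force": 45}}

```text
time: 23.55
position: [0.5326, -0.3125, 0.1104]
tool_rot: [2.677, 0.13, -1.54]
ft_force: [-1.5, -4.4, 2.1]
grip_width: 0.266
```

```bash
python3 -c "
from g import *
delta(m-.004*ax,Rt(.1,np.pi/6)); s=ctrl.get_state(); print(s['torque'])
crop('scene','s14',310,110,110,90,W=600,g=.6)"
```

```text
t 23.55 pos [ 0.5326 -0.3125  0.1104] F [-1.5 -4.4  2.1] g 0.266 q [ 1.02  0.06 -0.3   2.03 -0.54  0.75 -0.4 ]
d tool cm [ 0.1  -0.18 -0.01] rot [-0.0007 -0.0029 -0.0024]
[-0.7639  0.8045 -0.4967]
```

View pics/s14_c.png

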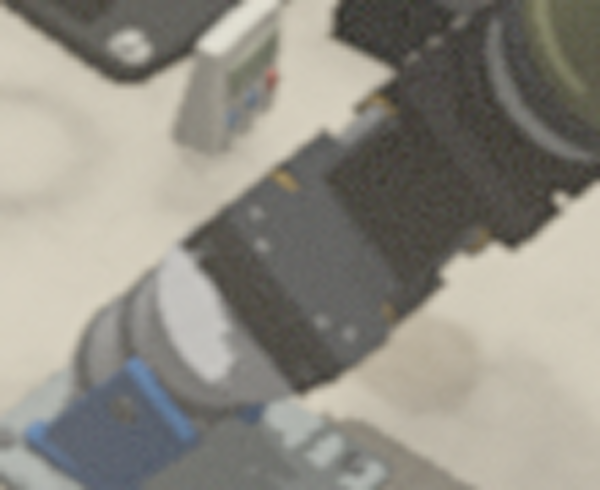

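{"name": "step_arm", "arguments": {"increments": [-0.3,0.15,0,0,0,0,-0.5,0,0,0,0,0,-0.8,0,0,0,0,0]}}

```text
time: 23.98
position: [0.5241, -0.3123, 0.1226]
tool_rot: [2.676, 0.136, -1.544]
ft_force: [2.9, -2.3, -7.8]
grip_width: 0.266
```

{"name": "step_arm", "arguments": {"increments": [-1.2,0,0,0,0,0,-1.5,0,0,0,0,0,-1.5,0,0,0,0,0]}}

```text
time: 24.35
position: [0.5033, -0.3149, 0.1613]
tool_rot: [2.677, 0.135, -1.541]
ft_force: [0.3, -0.2, -4.7]
grip_width: 0.26
```

Smooth: just the gauge's weight, with light drag. Withdrawing fully.

{"name": "step_arm", "arguments": {"increments": [-1.5,0,0,0,0,0,-2,0,0,0,0,0,-2,0,0,0,0,0,-2,0,0,0,0,0,0,0,0,0,0,0]}}

```text
time: 24.98
position: [0.4665, -0.32, 0.2272]
tool_rot: [2.677, 0.13, -1.538]
ft_force: [-0.3, 0.4, -4.6]
grip_width: 0.266
```

```bash
python3 -c "
from g import *
delta(m+.13*ax,Rt(.1,0))
crop('scene','s15',310,90,120,100,W=600,g=.6);crop('top','t15',340,170,110,90,W=600,g=.6)"
```

```text
t 24.98 pos [ 0.4665 -0.32    0.2272] F [-0.3  0.4 -4.6] g 0.266 q [ 1.09 -0.14 -0.22  1.97 -0.53  1.05 -0.39]
d tool cm [ 0.15 -0.28  0.07] rot [-0.0003 -0.5277 -0.0032]
```

View pics/s15_c.png

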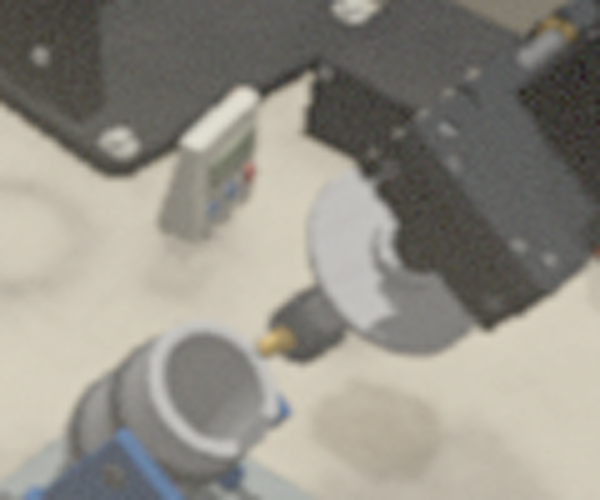

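The brass plunger now stands out (tip at crop (265,345)). Turning upright and carrying it back over the rack.

{"name": "step_arm", "arguments": {"increments": [0,0,0,0,-0.1,0,0,0,0,0,-0.15,0,0,0,0,0,-0.15,0,0,0,0,0,-0.125,0,0,0,0,0,0,0]}}

```text
time: 25.7
position: [0.4697, -0.316, 0.223]
tool_rot: [2.171, 0.121, -2.167]
ft_force: [-0.0, -0.3, -5.0]
grip_width: 0.262
```

```bash
python3 -c "
from g import *
delta([.507,-.0152,.235],Rt(.1,0))
meas(('plunger_tip','plunger_b_tip','gauge_head','gauge'))
crop('scene','s16',300,90,120,100,W=600,g=.6)"
```

```text
t 25.7 pos [ 0.4697 -0.316   0.223 ] F [-0.  -0.3 -5. ] g 0.262 q [ 0.94  0.15 -0.43  1.59  0.06  1.41 -0.97]
d tool cm [ -1.03 -29.52  -6.89] rot [ 0.006  -0.0021  0.005 ]
scene plunger_tip 0.41 [ 0.4671 -0.2855  0.1643] along 0.075 lat -0.0316 0.0272
scene gauge_head 0.88 [ 0.4634 -0.32    0.1666] along 0.0805 lat 0.0024 0.0323
scene gauge_head 0.63 [ 0.3668 -0.1933  0.0185] along -0.006 lat -0.1333 0.1786
scene gauge_head 0.58 [ 0.3528 -0.061   0.0156] along -0.0081 lat -0.2664 0.1806
scene gauge 0.93 [ 0.4632 -0.319   0.2279] along 0.1337 lat 0.0014 0.0017
scene gauge 0.84 [ 0.3695 -0.1937  0.0815] along 0.0472 lat -0.1326 0.1448
scene gauge 0.56 [ 0.3538 -0.0545  0.0828] along 0.0492 lat -0.2727 0.1456
top plunger_tip 0.65 [ 0.6812  0.1712 -0.0009] along -0.1974 lat -0.4646 -0.1142
top gauge 0.7 [ 0.4684 -0.3177  0.227 ] along 0.1302 lat 0.0007 -0.0025
top gauge 0.63 [ 0.3553 -0.0565  0.0841] along 0.0497 lat -0.2706 0.1439
top gauge 0.58 [ 0.7052 -0.176  -0.0027] along -0.1936 lat -0.1167 -0.1039
```

View pics/s16_c.png

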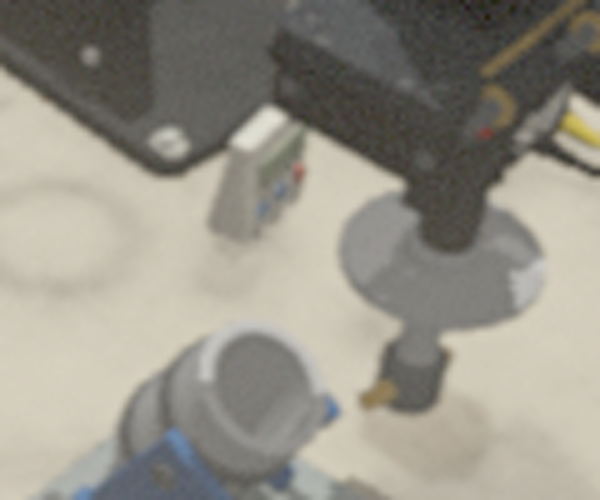

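```bash
python3 -c "
from g import *
x,v=fitflange(x0=np.array([.466,-.318,.233]),axis=np.array([0,0,1.]));print(v,x)
s=ctrl.get_state();print(s['position'])
o=x-[0,0,.006]
for c in((361,400),(365,397),(449,352)):
    X=atz('scene',(300+c[0]/5-.5,90+c[1]/5-.5),o[2]-.064);print(X,X[:2]-o[:2],np.hypot(*(X[:2]-o[:2])))
im=cv2.imread('pics/s16.png')[145:180,365:400];im=(255*(im/255.)**.6).astype(np.uint8);cv2.imwrite('pics/p16.png',cv2.resize(im,(560,560),interpolation=0))
"
```

```text
16.845488874888126 [ 0.4653 -0.3137  0.2353]
[ 0.4661 -0.3194  0.2252]
[ 0.4683 -0.2946  0.1653] [0.0031 0.019 ] 0.019278233540856737
[ 0.4685 -0.2973  0.1653] [0.0032 0.0164] 0.016682222760758775
[ 0.464  -0.3461  0.1653] [-0.0013 -0.0324] 0.03242348893472709
```

View pics/p16.png

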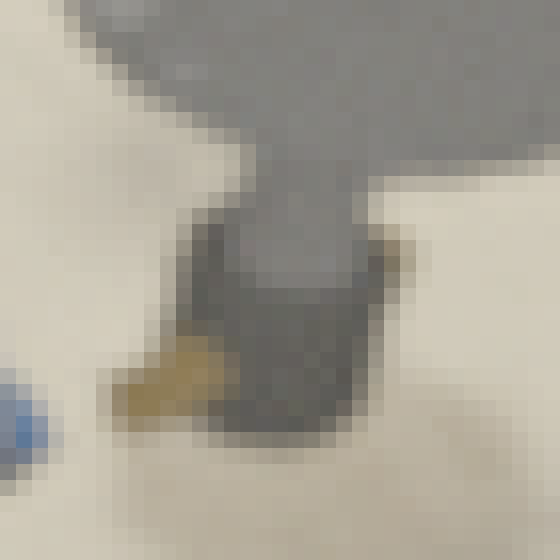

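The tips measure about 52 mm apart, which fits a 54 mm span. The rack hole is now uncovered, so I'll measure its centre directly, since the gauge originally had 8 mm of play in it.

```bash
python3 -c "
from g import *
snap('scene','h_s');snap('top','h_t')
I={'scene':cv2.GaussianBlur(cv2.imread('pics/h_s.png'),(3,3),0).astype(float),'top':cv2.GaussianBlur(cv2.imread('pics/h_t.png'),(3,3),0).astype(float)}
ch={n:I[n][:,:,0]-I[n][:,:,2] for n in I}
A=[]
for ns in (['scene'],['top'],['scene','top']):
    f=lambda x:sum(-edge(n,ch[n],np.array([x[0],x[1],.097]),np.array([0,0,1.]),.031) for n in ns)
    r=[best(f,[.507+a,-.0152+b],[.004,.004]) for a in(-.004,.004) for b in(-.004,.004)]; r=max(r,key=lambda q:q[1]); print(ns,r)
x=r[0]
for n,f,o in(('scene','h_s',(215,210)),('top','h_t',(200,195))):
    im=cv2.imread(f'pics/{f}.png')
    big=cv2.resize(im[o[1]:o[1]+80,o[0]:o[0]+80],(400,400),interpolation=2)
    for u in proj(n,circ(np.array([*x,.097]),np.array([0,0,1.]),.031)): cv2.circle(big,tuple(int((u[i]-o[i]+.5)*5) for i in(0,1)),1,(0,0,255),-1)
    A.append(big)
cv2.imwrite('pics/hole.png',np.hstack(A))
for n in('scene','top'):
    for r in ctrl.spot_point(n,'rack_hole')[:2]: print(n,r['score'],c2w(n,r['xyz']))
"
```

```text
['scene'] (array([ 0.5094, -0.0173]), np.float64(46.59453066875751))
['top'] (array([ 0.5082, -0.0177]), np.float64(42.4944045524264))
['scene', 'top'] (array([ 0.5087, -0.0174]), np.float64(88.00504798310581))
scene 0.34 [ 0.5179 -0.1724  0.0067]
top 0.59 [ 0.5116 -0.0184  0.0926]
```

View pics/hole.png

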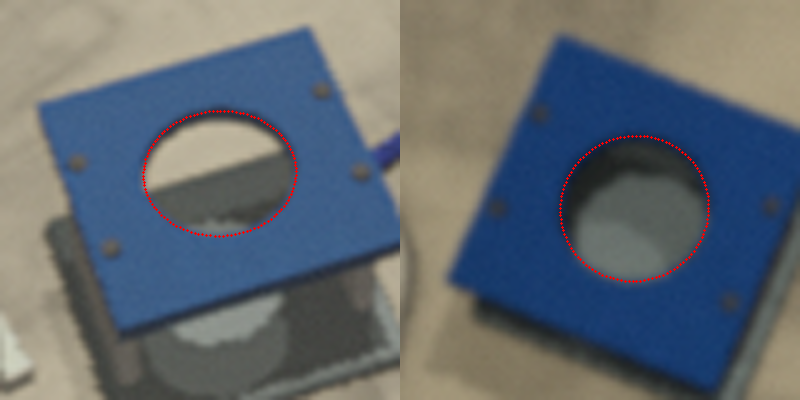

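{"name": "step_arm", "arguments": {"increments": [-1,-2.5,-0.6,0,0,0,0,-4.5,-1,0,0,0,0,-4.5,-1,0,0,0,0,-4.5,-1.1,0,0,0,0,-4.5,-1.1,0,0,0,0,-4.5,-1.1,0,0,0,0,-3.2,-0.8,0,0,0,0,-1.2,-0.3,0,0,0,0,0,0,0,0,0,0,0,0,0,0,0]}}

```text
time: 27.7
position: [0.5066, -0.0215, 0.2349]
tool_rot: [2.172, 0.105, -2.17]
ft_force: [0.4, 0.2, -4.8]
grip_width: 0.263
```

```bash
cat >> g.py <<'E'
def chk(tgt,tag):
    snap('scene','tmp_s'); snap('top','tmp_t')
    s=ctrl.get_state(); R=Ro.from_rotvec(s['tool_rot']).as_matrix(); p=np.array(s['position'])
    for ns in (('scene','top'),('scene',)):
        x,v=fitflange(x0=p+[0,0,.009],axis=-R[:,0],ns=ns); o=x+.006*R[:,0]
        print(ns,round(v,1),'origin',o,'rel TCP mm',(R.T@(o-p)*1000).round(1),'to tgt cm',(R.T@(np.array(tgt)-o)*100).round(2))
    delta(tgt,Rt(.1,0)); print('axis',-R[:,0])
    im=cv2.imread('pics/tmp_s.png'); u=w2p('scene',x); a,b=int(u[0])-50,int(u[1])-30
    im=im[b:b+90,a:a+100]; im=(255*(im/255.)**.6).astype(np.uint8); big=cv2.resize(im,(700,630),interpolation=2)
    for c,r in((x,.042),(np.array(tgt),.031)):
        for w in proj('scene',circ(np.array(c),-R[:,0] if r>.04 else np.array([0,0,1.]),r)): cv2.circle(big,(int((w[0]-a+.5)*7),int((w[1]-b+.5)*7)),1,(0,0,255),-1)
    cv2.imwrite(f'pics/{tag}.png',big)
E
python3 -c "
from g import *
chk([.5087,-.0174,.097],'k17')"
```

```text
('scene', 'top') 19.2 origin [ 0.5106 -0.027   0.2289] rel TCP mm [ 5.9  6.  -3.4] to tgt cm [13.19 -0.98  0.1 ]
('scene',) 13.6 origin [ 0.5077 -0.0248  0.2331] rel TCP mm [ 1.7  3.5 -0.7] to tgt cm [13.61 -0.74 -0.16]
t 27.8 pos [ 0.5067 -0.0214  0.2348] F [ 0.  -0.8 -3.9] g 0.27 q [ 0.67  0.02 -0.68  1.7   0.02  1.42 -1.49]
d tool cm [13.78 -0.39 -0.23] rot [-0.0031 -0.0006 -0.0004]
axis [-0.0006  0.0003  1.    ]
```

View pics/k17.png

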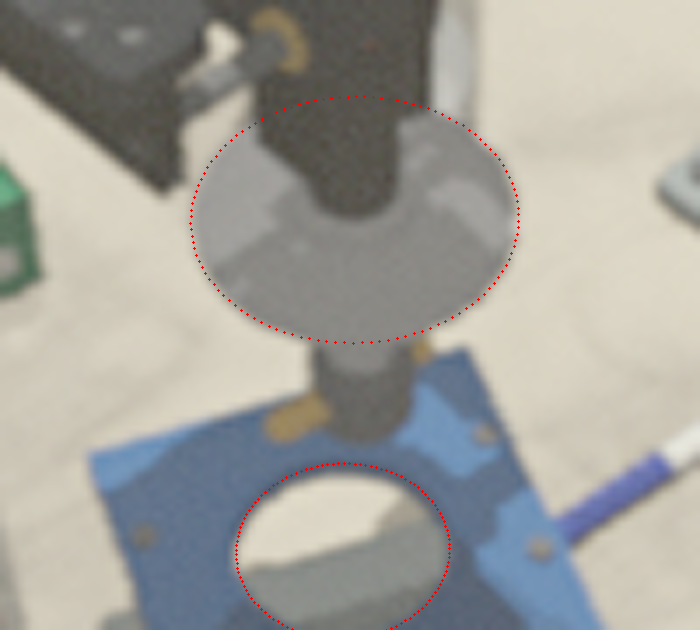

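```bash
python3 -c "
from g import *
I=cv2.GaussianBlur(cv2.imread('pics/tmp_s.png'),(3,3),0).astype(float); ch=np.abs(I[:,:,0]-I[:,:,2])
P=np.mean([ctrl.get_state()['position'] for _ in range(1)],axis=0); print(P)
for z in(.234,.2378,.240):
    f=lambda x:np.clip(-(samp(ch,proj('scene',circ(np.array([*x,z+.006]),np.array([0,0,1.]),.0395)))-samp(ch,proj('scene',circ(np.array([*x,z+.006]),np.array([0,0,1.]),.0445)))),-5,25).mean()
    b=best(f,[.507,-.023],[.004,.004]); print(z,b, np.array([.5087,-.0174])-b[0])
    u=w2p('scene',[.5077,-.0248,.2391]); a0,b0=int(u[0])-50,int(u[1])-30
    t=[atz('scene',(a0+c[0]/7-.5,b0+c[1]/7-.5),z-.064) for c in((266,430),(431,352))]
    print('tips',t,'mid',(t[0]+t[1])/2,'span',np.linalg.norm(t[0]-t[1]))
"
```

```text
[ 0.5067 -0.0214  0.2348]
0.234 (array([ 0.5071, -0.0244]), np.float64(13.585743583760728)) [0.0016 0.007 ]
tips [array([0.5112, 0.0049, 0.17  ]), array([ 0.5038, -0.0466,  0.17  ])] mid [ 0.5075 -0.0209  0.17  ] span 0.05207087284605036
0.2378 (array([ 0.5046, -0.0224]), np.float64(13.50488026765688)) [0.0041 0.005 ]
tips [array([0.5088, 0.0065, 0.1738]), array([ 0.5014, -0.0447,  0.1738])] mid [ 0.5051 -0.0191  0.1738] span 0.05177446393254811
0.24 (array([ 0.5032, -0.0213]), np.float64(13.397302599905197)) [0.0055 0.0039]
tips [array([0.5074, 0.0075, 0.176 ]), array([ 0.5   , -0.0436,  0.176 ])] mid [ 0.5037 -0.018   0.176 ] span 0.05160285877209942
```

{"name": "step_arm", "arguments": {"increments": [0,-0.32,-0.33,0,0,0,2,0,0,0,0,0,2,0,0,0,0,0,1.7,0,0,0,0,0,0,0,0,0,0,0,0,0,0,0,0,0]}}

```text
time: 28.55
position: [0.5104, -0.0161, 0.1786]
tool_rot: [2.172, 0.108, -2.168]
ft_force: [-0.0, 0.1, -2.9]
grip_width: 0.263
```

```bash
python3 -c "
from g import *
chk([.5087,-.0174,.097],'k18')"
```

```text
('scene', 'top') 19.1 origin [ 0.5118 -0.0206  0.1739] rel TCP mm [ 5.   4.6 -0.7] to tgt cm [ 7.69 -0.35  0.3 ]
('scene',) 13.9 origin [ 0.5105 -0.0192  0.1764] rel TCP mm [2.5 3.1 0.4] to tgt cm [ 7.94 -0.2   0.19]
t 28.65 pos [ 0.5106 -0.0161  0.1789] F [-0.6 -0.6 -4.3] g 0.264 q [ 0.65  0.06 -0.69  1.78  0.04  1.31 -1.52]
d tool cm [8.19 0.11 0.22] rot [-0.0002 -0.0027 -0.0004]
axis [-0.0027  0.0001  1.    ]
```

View pics/k18.png

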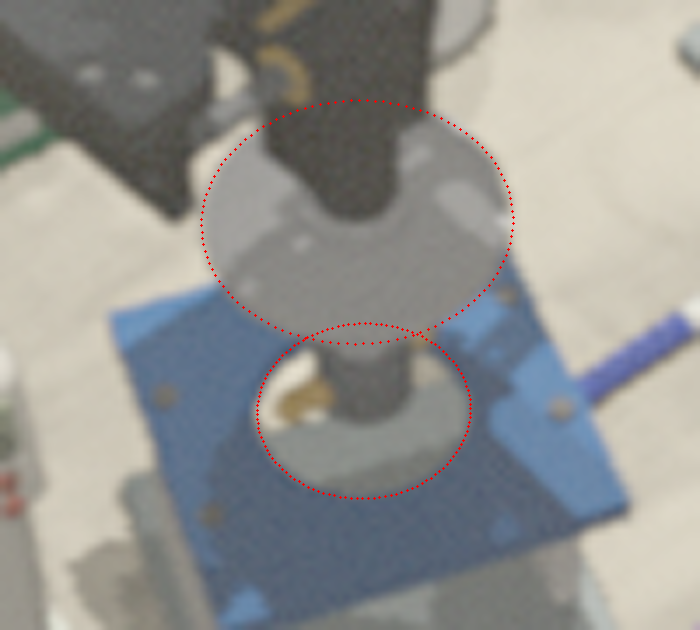

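```bash
python3 -c "
from g import *
im=cv2.imread('pics/tmp_s.png')
s=ctrl.get_state();x=np.array([ .5105,-.0192,.1824]);u=w2p('scene',x); a0,b0=int(u[0])-50,int(u[1])-30
h=np.array([.5087,-.0174])
for z in(.176,.179,.182):
    t=[atz('scene',(a0+c[0]/7-.5,b0+c[1]/7-.5),z-.064) for c in((277,416),(432,338))]
    print(z,t[0][:2],t[1][:2],'mid',((t[0]+t[1])/2)[:2]-h,'span',np.linalg.norm(t[0]-t[1]),[np.hypot(*(q[:2]-h)) for q in t])
c=im[b0+40:b0+75,a0+28:a0+75];c=(255*(c/255.)**.6).astype(np.uint8);cv2.imwrite('pics/p18.png',cv2.resize(c,None,fx=15,fy=15,interpolation=0));print(a0,b0)
"
```

```text
0.176 [0.5141 0.0094] [ 0.5074 -0.042 ] mid [0.0021 0.0011] span 0.05178868011142821 [np.float64(0.027331225660188318), np.float64(0.02459728632468292)]
0.179 [0.5123 0.0106] [ 0.5057 -0.0406] mid [0.0003 0.0024] span 0.05157454611236138 [np.float64(0.0282026602027183), np.float64(0.023371885925623097)]
0.182 [0.5106 0.0117] [ 0.504  -0.0392] mid [-0.0014  0.0037] span 0.05136041211329452 [np.float64(0.029202375552520275), np.float64(0.02230141259675394)]
207 186
```

View pics/p18.png

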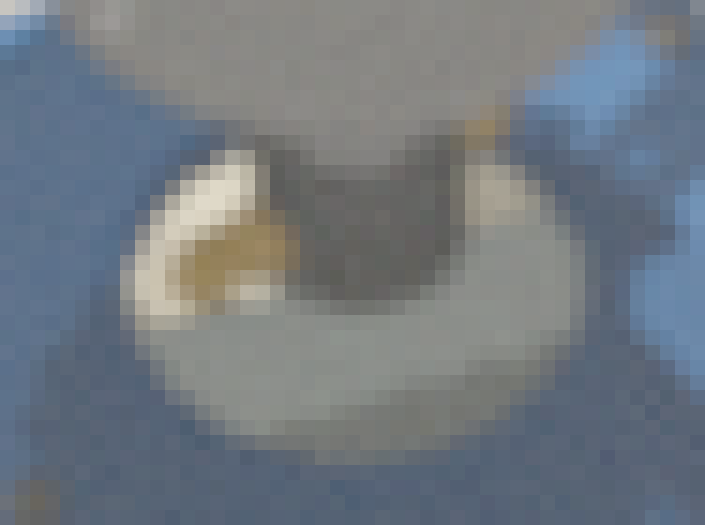

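The tips sit about 2.4 mm towards +y of the hole's centre. Shifting by that much, then lowering in stages with force checks.

{"name": "step_arm", "arguments": {"increments": [0,0.24,0,0,0,0,1,0,0,0,0,0,1,0,0,0,0,0,0,0,0,0,0,0]}}

```text
time: 29.15
position: [0.5089, -0.0185, 0.1565]
tool_rot: [2.168, 0.109, -2.172]
ft_force: [-0.9, -0.3, -5.1]
grip_width: 0.265
```

{"name": "step_arm", "arguments": {"increments": [1,0,0,0,0,0,0.5,0,0,0,0,0,0,0,0,0,0,0]}}

```text
time: 29.52
position: [0.5097, -0.0185, 0.1423]
tool_rot: [2.17, 0.109, -2.17]
ft_force: [-0.6, 0.6, -4.0]
grip_width: 0.264
```

```bash
python3 -c "
from g import *
chk([.5087,-.0174,.097],'k19')"
```

```text
('scene', 'top') 16.5 origin [ 0.5077 -0.0213  0.1426] rel TCP mm [0.5 2.5 2.8] to tgt cm [ 4.56 -0.38 -0.13]
('scene',) 10.1 origin [ 0.5027 -0.0174  0.152 ] rel TCP mm [-9.  -1.8  7.4] to tgt cm [ 5.5   0.06 -0.59]
t 29.62 pos [ 0.5102 -0.0185  0.1431] F [-0.2  0.2 -3.6] g 0.267 q [ 0.65  0.09 -0.69  1.83  0.06  1.24 -1.53]
d tool cm [ 4.61 -0.12  0.15] rot [-0.0002 -0.0012 -0.0001]
axis [-0.0012 -0.0001  1.    ]
```

View pics/k19.png

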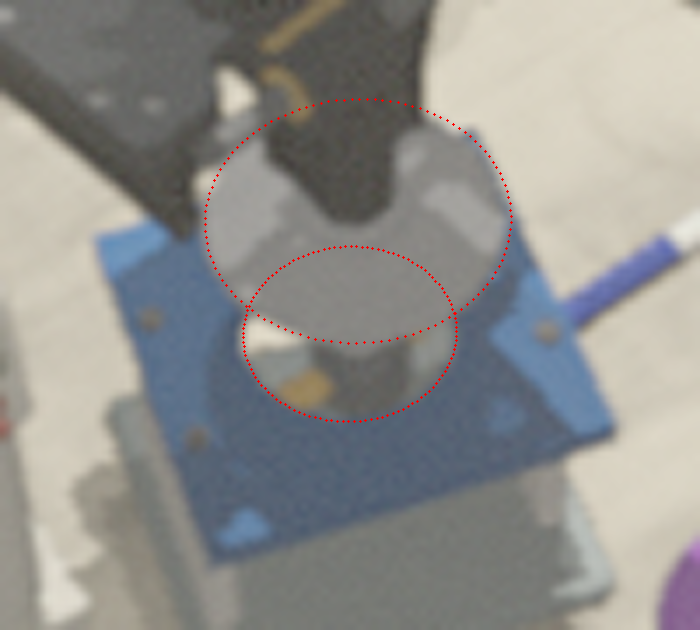

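The plungers are through the hole with no contact force. Lowering further.

{"name": "step_arm", "arguments": {"increments": [1.2,0,0,0,0,0,1.3,0,0,0,0,0,0,0,0,0,0,0]}}

```text
time: 30.0
position: [0.5086, -0.0185, 0.1162]
tool_rot: [2.168, 0.109, -2.173]
ft_force: [-0.9, 0.7, -4.0]
grip_width: 0.266
```

{"name": "step_arm", "arguments": {"increments": [1,0,0,0,0,0,0.6,0,0,0,0,0,0,0,0,0,0,0]}}

```text
time: 30.38
position: [0.5096, -0.0185, 0.1013]
tool_rot: [2.17, 0.109, -2.171]
ft_force: [0.2, 0.1, -3.3]
grip_width: 0.267
```

{"name": "step_arm", "arguments": {"increments": [0.2,0,0,0,0,0,0.2,0,0,0,0,0,0,0,0,0,0,0]}}

```text
time: 30.75
position: [0.5101, -0.0186, 0.0979]
tool_rot: [2.171, 0.108, -2.169]
ft_force: [-0.2, 0.3, -4.6]
grip_width: 0.263
```

{"name": "step_arm", "arguments": {"increments": [0.2,0,0,0,0,0,0.1,0,0,0,0,0]}}

```text
time: 31.0
position: [0.5101, -0.0185, 0.0948]
tool_rot: [2.171, 0.108, -2.169]
ft_force: [-0.2, 0.2, -3.8]
grip_width: 0.263
```

{"name": "step_arm", "arguments": {"increments": [0.1,0,0,0,0,0,0.1,0,0,0,0,0]}}

```text
time: 31.25
position: [0.5101, -0.0186, 0.0936]
tool_rot: [2.171, 0.108, -2.169]
ft_force: [-3.7, -0.0, 5.1]
grip_width: 0.261
```

The flange is seated, with contact at the predicted height. Releasing and backing off vertically.

{"name": "step_arm", "arguments": {"increments": [0,0,0,0,0,0,0,0,0,0,0,0,0,0,0,0,0,0,0,0,0,0,0,0], "fingers": 60}}

```text
time: 31.75
position: [0.5103, -0.0185, 0.093]
tool_rot: [2.172, 0.108, -2.169]
ft_force: [0.1, -1.0, 0.6]
grip_width: 0.576
```

```bash
python3 -c "
from g import *
chk([.5087,-.0174,.097],'k20')"
```

```text
('scene', 'top') 17.3 origin [ 0.5036 -0.0179  0.101 ] rel TCP mm [-8.  -1.2  6.5] to tgt cm [ 0.4  -0.   -0.51]
('scene',) 15.0 origin [ 0.4919 -0.0079  0.1237] rel TCP mm [-30.8 -12.4  17.1] to tgt cm [ 2.67  1.11 -1.57]
t 31.85 pos [ 0.5102 -0.0185  0.093 ] F [-0.4  0.1 -1.4] g 0.59 q [ 0.64  0.14 -0.69  1.89  0.1   1.14 -1.57]
d tool cm [-0.4  -0.13  0.14] rot [-0.0001 -0.0012 -0.0001]
axis [-0.0012 -0.      1.    ]
```

View pics/k20.png

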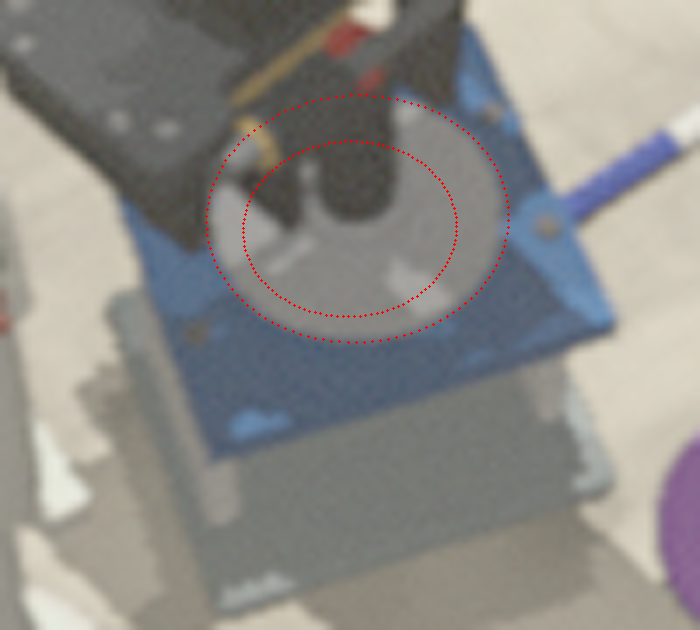

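Seated flat and the fingers are clear. Retracting straight up.

{"name": "step_arm", "arguments": {"increments": [-1,0,0,0,0,0,-2,0,0,0,0,0,-3,0,0,0,0,0,-4,0,0,0,0,0,-4,0,0,0,0,0,0,4,1,0,0,0,0,5,1,0,0,0,0,5,1,0,0,0,0,5,1,0,0,0,0,0,0,0,0,0]}}

```text
time: 33.1
position: [0.4876, -0.217, 0.2331]
tool_rot: [2.175, 0.098, -2.174]
ft_force: [-0.7, 0.4, 0.6]
grip_width: 0.6
```

```bash
python3 -c "
from g import *
snap('scene','f_s');snap('top','f_t')
x,v=fitflange('pics/f_s.png','pics/f_t.png',x0=[.5087,-.0174,.103],axis=np.array([0,0,1.]));print(v,x)
for n in('scene','top'):
  for k in('plunger_tip','gauge_head','gauge'):
    for r in ctrl.spot_point(n,k)[:4]: print(n,k,round(r['score'],2),c2w(n,r['xyz']))
a=cv2.imread('pics/f_s.png')[190:300,200:310];b=cv2.imread('pics/f_t.png')[180:290,190:300]
cv2.imwrite('pics/f.png',cv2.resize((255*(np.hstack([a,b])/255.)**.6).astype(np.uint8),(800,400),interpolation=2))
"
```

```text
49.161768670155496 [ 0.5043 -0.0177  0.1095]
scene gauge_head 0.96 [ 0.3532 -0.0595  0.0143]
scene gauge_head 0.62 [ 0.3649 -0.1959  0.0168]
scene gauge 0.98 [ 0.5038 -0.0221  0.0997]
scene gauge 0.91 [ 0.3532 -0.0547  0.0829]
scene gauge 0.6 [ 0.365  -0.1941  0.0821]
top gauge 0.86 [ 0.3539 -0.0569  0.084 ]
top gauge 0.7 [ 0.5117 -0.0173  0.0974]
top gauge 0.2 [ 0.6801  0.1696 -0.0009]
```

View pics/f.png

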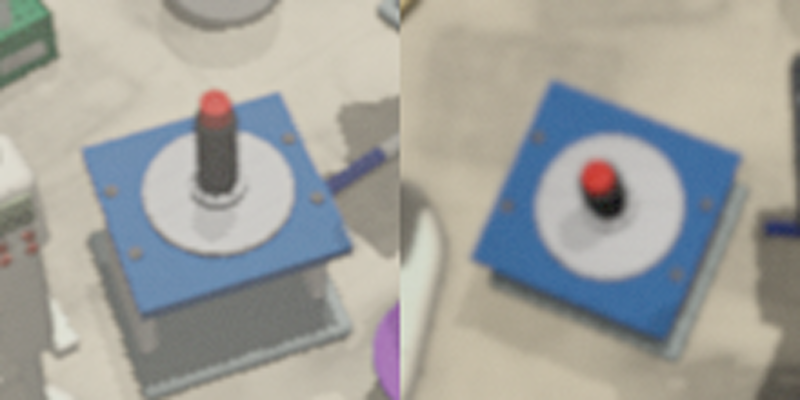

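View pics/f_s.png

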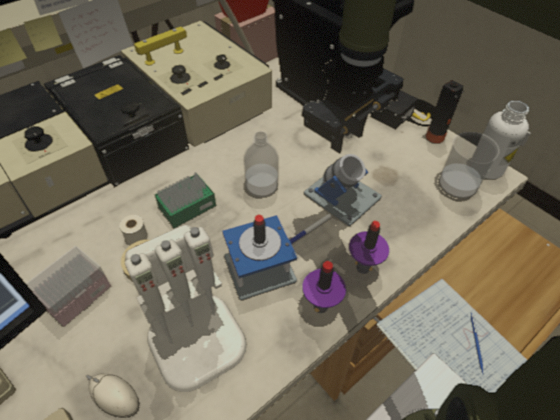

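```bash
python3 -c "
from bench import ctrl
print(ctrl.close_job())"
```

```text
the job is handed in; nothing more can be done
None
```

I took the gauge's size in the sleeve and hung it back upright in the rack, cap up. The job was handed in at about 33 s.

**What was done**
- The gauge went into the slanted sleeve until its flange sat flush on the mouth. It came to rest within about 3 mm of the expected home along the axis and 1 mm sideways.
- I pressed the cap with closed fingertips. It travelled about 6 mm and bottomed at about 34 N, and I held it down for roughly 0.9 s. The cap then came up, and the later pictures show it up.
- Withdrawal met only light drag. The plungers passed through the rack hole without contact force, and the flange seated at the expected height.
- The last pictures show the gauge upright and flat in the rack, with the gripper away from it. The marker, the bottle and the purple look-alikes look unmoved.

**Checks that failed or disagreed**
- **Fingertip position:** The real fingertips sit about 37 mm short of the reported TCP along the tool. I found this from the pictures and a test close, which squeezed the cap lightly from the side while the gauge was still in the rack. I corrected for it afterwards.
- **Seating force:** The push to seat the gauge in the sleeve briefly reached about 55 N at the wrist before I backed off. It was transmitted through the held gauge, and is under the 120 N wrist limit.
- **Span:** The plunger span measured about 52 mm in the pictures, against the expected 54 mm. That is within pixel error. The plungers are hidden now, so I could not check the span again after hanging the gauge.
- **Final flange fit:** The circle fit put the flange about 6 mm too high. The contact height and the pictures both agree with it being seated.

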